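Fit the window of a trackside camera pod and screw its lock ring down

ROBOT

A 6-joint arm with a two-finger parallel gripper is mounted at the origin on the work surface. World frame = base frame: x ahead of the robot, y to its left, z up, the work surface at z = 0. Lengths are in m, angles in rad, forces in N, time in s.
With the tool pointing down it reaches from about 0.225 to 0.875 m from the base axis. Payload 3.4 kg.
Tool frame: the origin (TCP) lies at the very end of the fingers, on their centre line; the grasp point (between the pads) lies manip.hold_point_z behind it (manip.hold_point_z is the distance from the TCP to the grasp point, in m); x points along the fingers, y is the direction in which the jaws open and shut, and the axes are right-handed (so a half turn about x gives the same grasp; the last joint's range is limited). The gripper opens to 85 mm and grips with 20 to 120 N. Pads are 22 mm wide; open, the fingers measure 114 mm over their backs; the gripper's body (76 mm by 85 mm) begins 54 mm behind the grasp point. The pads swing forward as they close: fully open they stand 13 mm farther back than shut.
Start: joints at [1.075, 0.276, 1.505, -0, 1.361, -0.121], TCP at [0.211, 0.535, 0.231] pointing down, gripper open.
Joint ranges: [-2.89, 2.89], [-0.75, 2.08], [0.22, 2.7], [-1.18, 4.32], [0.11, 2.71], [-2.7, 2.7]. Speed limits (rad/s): [2.57, 2.57, 3.14, 3.14, 3.14, 3.14].

INTERFACE

Orientations are given as a unit quaternion [w, x, y, z].
In Python, from rig import manip gives the robot as it stands.
- The arm moves only by the tool step_arm, never from a script. Its argument "targets" is a list of rows, each a list of 2 entries, a list of its own where there are three numbers: the shift along the tool's x, y, z in mm, then the turn about the tool's x in degrees. A call has 1 to 20 rows; each row is the pose to reach, as a shift and turn from the pose commanded when the call began, along the tool's axes at that moment; what a row does not reach only later rows make up. A row lasts 1/10 s, in which the tool goes at most 50 mm and 8.59 degrees, less where a joint would pass 70% of its speed; a pose out of reach is approached as far as the arm can. A call with a gripper value outside its range is refused whole. "grip" is the closure, from 0 (fully open) to 1 (shut), set as the call begins (left out, the last holds). The fingers move at their own pace and stop on an object; "grip_force" is the grip in N (left out, the last holds). Time passes only in rows, so rows that repeat a pose let the fingers close. It gives the time, the measured TCP pose, the force and the opening at its end, in the units of the state.
- manip.get_state(): the state, without advancing time (a new reading comes with each control period).
- manip.get_image(name): name is "side" or "top"; returns a dict with "image" (400x640x3 uint8, red, green, blue), "fx", "fy", "cx", "cy" (pixels), "pose" (4x4, takes a point from camera to world coordinates). Camera axes: x right, y down, z forward; pixel columns grow to the right and rows downward; lengths in m; the calibration is good to about 2 mm. A picture is of the moment at which its call begins. There is no depth.
- manip.sign_off(): hands the job in, once; it reports no verdict.
Trained networks look in a picture, given as the dict that the camera call returned (one of the last four; its "shot" number tells which), for a name from the list of things; names that differ only in an ending like _2 or _b are one class to them, and where a whole thing is asked for, a point or a joint stands for the part that bears it (a point fixed in the world has none). Each returns a list of dicts, best first, with "confidence" (0 to 1); they miss things now and then, are a little off and sometimes report something else, mostly with a low value. They report only what shows in the picture. A call takes as long as a camera call.
- manip.search_frame(picture, thing): "xyz" ([x, y, z] in m, in world coordinates, good to about 4 mm: the middle of the surface that is visible of it).
- manip.regions_of(picture, thing): "region" (400x640 bool, what is visible of it).
The state is a dict: "clock": time; "qpos": joint angles; "qd": joint speeds; "effort": joint torques, N m; "position": TCP position; "ee_rot": TCP orientation; "contact_force": force on the tool from outside, world axes, zero at the start; "moment": the same for the moment, N m; "width": finger opening in m.
Only numpy, scipy, OpenCV 4.12 (cv2) and the standard library are available. Lean on these libraries where they do the work, as an engineer would, in place of code of your own. Each camera call takes 0.05 s, during which the arm holds its last target.

TASK

Lift the orange-hooded window off its post rack, lay it on the green mat and let go, because the fingers have room only at its long ends in the rack and only at its narrow sides in the pod. Take it again the other way, lower it, without letting it drop, fully home in the cell of the camera pod with its ears in their pockets, and let go while the blue ring is still open. Then screw the blue ring down clockwise by its yellow tabs until it bears snugly on the window, and let go; leave the two loose wheels and the small blue bottle where they are.

Things in the scene. Friction and masses are not known exactly. Their poses are not given: they have to be found in the camera images.
- window_center (a point): centre of the loose window (0.12 kg), half-way up, 21 mm above its underside. Black flange disc 76 mm across, 8 mm thick; ears 16 mm wide, 8 mm thick along +x and -x, 108 mm tip to tip. On it an orange hood, 8 to 42 mm above the underside: 50 mm wide along x, 62 mm along y; grip it there, fingertips above the flange. Same after a half turn about z. Starts flat on the rack, axes as the rack's.
- rack: fixed white plate 126 (x) by 70 (y) by 10 mm high, origin: centre of its underside. Four steel posts, 8 mm thick, at x = +-43, y = +-14 mm, reach z = 55 mm and flank the window's ears (20 mm between posts). They leave no finger room at the hood's x sides; its y ends are free. Lift the window straight up 60 mm to clear them.
- mat: fixed green mat, 150 by 150 by 4 mm, origin at the centre of its underside (top at z = 4 mm); a free place to lay the window on
- cell (a point): where window_center lies when the window is fully home in the fixed grey pod: on the pod's axis, 71 mm above the bench, 21 mm above the seat. Its x axis runs along the two ear pockets (20 mm wide, 113 mm end to end); the round well is 80 mm across, 6 mm deep. Pod base plate 170 (x) by 130 (y) mm. The ears may go either way round.
- lock_ring: captive blue lock ring on the pod's axis, bore 114 mm, outside 147 mm; sinks 2.5 mm per rad of turn. Open, its underside is 12.5 mm above the seat, its top 22.5 mm. Two inward lugs (6 mm thick, inner radius 40 mm), away from the ear pockets when open, pass over the ears as it turns. This origin lies on the axis at the pod's underside; it only sinks, it does not turn.
- ring_turn (a joint): turn of the blue ring in rad, growing clockwise seen from above. It starts open, 0 to 0.3: the window can go in; the tabs near the cell's +y and -y leave no finger room at the hood's y ends. Friction about 0.06 N m. The lugs meet the ears at about 1.8 rad, then turning stiffens; snug (over 3 N of clamping) from about 1.9. Hard stop at 2.5.
- tab_a (a point): centre of a yellow tab that stands on the ring and turns with it: 12 mm thick in the turning direction, 30 mm radially, 40 mm tall; 56 mm from the pod's axis, about 88 mm above the bench when open, at 98 degrees counter-clockwise (from above) from the cell's x axis when ring_turn is 0. Pinch it from above across its thickness and lead it round the axis.
- tab_b (a point): centre of the like tab on the opposite side of the ring
- wheel_a: loose model-car wheel lying flat, black tyre with white hub, 66 mm across, 26 mm high (origin: centre of its underside); a bystander, leave it alone
- bottle: small blue bottle, 44 mm across, 110 mm tall, standing (origin: centre of its underside); a bystander, leave it alone
- wheel_b: a second such wheel, lying flat behind the first; a bystander, leave it alone

How it is judged:
On the way, in this order (a step that is already met when the one before it is completed fails the run):
1. the window lies flat on the mat, let go (x of window_center in the frame of mat between -0.06 and 0.06 m and y of window_center in the frame of mat between -0.06 and 0.06 m and z of window_center in the frame of mat between 0.022 and 0.028 m and angle between window_center's own z axis and vertical below 0.08 rad and contact force between the fingers and window below 0.2 N), for 0.2 s.
2. the window is fully home in the cell and let go, the ring still open (horizontal distance between window_center and cell below 0.004 m and z of window_center in the frame of cell between -0.002 and 0.002 m and angle between window_center's own z axis and vertical below 0.05 rad and angle between the x axis of window_center and the x axis of cell, either way round below 0.1 rad and contact force between the fingers and window below 0.2 N and value of joint ring_turn below 0.5 rad), for 0.2 s.
At the end, for the whole second after the job is handed in: The window is home in the cell (within 4 mm sideways, 2 mm in height, 0.1 rad in yaw, level), the ring has been turned past 1.6 rad and its lugs press on the window with more than 3 N, everything at rest (horizontal distance between window_center and cell below 0.004 m and z of window_center in the frame of cell between -0.002 and 0.002 m and angle between window_center's own z axis and vertical below 0.05 rad and angle between the x axis of window_center and the x axis of cell, either way round below 0.1 rad and value of joint ring_turn above 1.6 rad and contact force between lock_ring and window above 3 N and velocity of joint ring_turn between -0.03 and 0.03 rad/s and linear speed of window below 0.01 m/s); the robot touches nothing.
It fails at once if the window is dropped (falls free for more than about 18 mm) or thrown (contact force between the fingers and window below 0.2 N and linear speed of window above 0.6 m/s).
It fails at once if a loose wheel or the bottle is pushed more than 40 mm away (distance of any of wheel_a, bottle, wheel_b from where it was at the start of the episode above 0.04 m).
It also fails if it takes over 72 s, if anything falls off the work surface, if the arm or the gripper's body presses on something with over 40 N, if the wrist force passes 120 N, or if a joint passes its speed limit or range.

## Working session

There is one attempt and no reset: what is moved stays moved. The work goes in short steps, Python scripts to look and compute and a tool call to move; the robot and the scene stay as the last step left them, time stands still between calls to the robot, and variables do not carry over. Pictures are saved under pics/ and viewed, and the job is handed in when it is done.

Besides the shell and the picture viewer there is one more tool, called after "Call:" in YAML: its name, and indented under it one key for each argument. step_arm: Moves the arm, as the interface text tells. Its arguments: {"type":"object","properties":{"targets":{"type":"array"},"grip":{"type":"number"},"grip_force":{"type":"number"}},"required":["targets"]}

```bash
ls; mkdir -p pics; python3 - <<'E'
from rig import manip
import cv2
s=manip.get_state(); print({k:(v if isinstance(v,float) else [round(float(x),3) for x in v] if hasattr(v,'__len__') else v) for k,v in s.items()}, manip.hold_point_z)
for n in ("top","side"):
    p=manip.get_image(n); cv2.imwrite(f"pics/{n}0.png",p["image"][:,:,::-1]); print(n,p["fx"],p["fy"],p["cx"],p["cy"],p["pose"].round(3).tolist() if hasattr(p["pose"],'round') else p["pose"])
    for t in ["window_center","rack","mat","lock_ring","tab_a","tab_b","wheel_a","bottle","cell"]:
        try: print(t,[(  [round(float(v),3) for v in d["xyz"]],round(d["confidence"],2)) for d in manip.search_frame(p,t)])
        except Exception as e: print(t,e)
E
```

```text
pics
{'clock': 0.0, 'qpos': [1.075, 0.277, 1.506, 0.0, 1.361, -0.121], 'qd': [0.001, -0.001, 0.001, -0.002, -0.0, -0.0], 'effort': [0.001, -41.677, -24.581, -0.0, 0.011, -0.0], 'position': [0.21, 0.535, 0.23], 'ee_rot': [0.695, 0.131, 0.695, -0.132], 'contact_force': [-0.237, -0.282, -0.331], 'moment': [0.013, -0.021, 0.046], 'width': 0.08550325484596796} 0.0187
top 394.05711463413866 394.05711463413866 320.29686100678583 200.62454371365047 [[-0.019, -0.992, 0.127, 0.506], [-1.0, 0.022, 0.02, -0.025], [-0.023, -0.127, -0.992, 0.924], [0.0, 0.0, 0.0, 1.0]]
window_center [([0.511, 0.219, 0.018], 0.62)]
rack [([0.473, 0.203, 0.012], 0.82)]
mat [([0.52, 0.001, 0.002], 0.93)]
lock_ring [([0.577, -0.199, 0.07], 0.7)]
tab_a [([0.57, -0.205, 0.069], 0.71)]
tab_b [([0.57, -0.205, 0.069], 0.71)]
wheel_a [([0.691, 0.049, 0.018], 0.94), ([0.766, -0.087, 0.017], 0.61)]
bottle [([0.753, 0.136, 0.072], 0.81)]
cell [([0.571, -0.2, 0.056], 0.89)]
side 516.7452256435625 516.7452256435625 320.204006359374 191.31224895523158 [[0.966, -0.172, 0.193, 0.386], [-0.258, -0.586, 0.768, -0.929], [-0.019, -0.792, -0.611, 0.812], [0.0, 0.0, 0.0, 1.0]]
window_center [([0.507, 0.205, 0.029], 0.87)]
rack [([0.49, 0.198, 0.007], 0.57)]
mat []
lock_ring [([0.571, -0.233, 0.072], 0.96)]
tab_a [([0.569, -0.235, 0.076], 0.6), ([0.518, -0.0, 0.007], 0.57)]
tab_b [([0.569, -0.235, 0.076], 0.6), ([0.518, -0.0, 0.007], 0.57)]
wheel_a [([0.768, -0.089, 0.019], 0.67), ([0.692, 0.039, 0.019], 0.55), ([0.494, 0.202, 0.006], 0.44)]
bottle [([0.764, 0.132, 0.051], 0.74), ([0.569, -0.235, 0.07], 0.62)]
cell [([0.565, -0.225, 0.05], 0.82)]
```

View pics/top0.png

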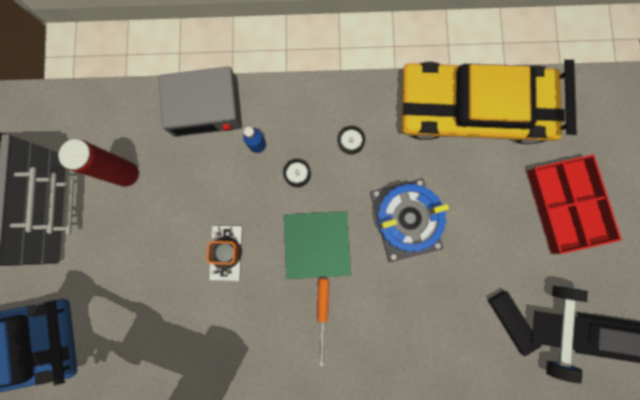

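View pics/side0.png

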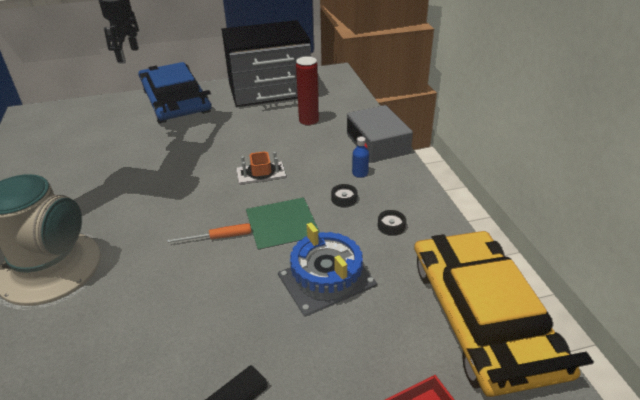

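The top view shows the rack at about (225,253), the mat at (317,245), and the pod at (409,217) with tabs at (440,209) and (388,224). The wheels are at (297,173) and (351,139), the bottle at (254,139). I'll zoom in next.

```bash
python3 - <<'E'
import cv2
a=cv2.imread("pics/top0.png");b=cv2.imread("pics/side0.png")
def c(i,x,y,w,h,n,s): cv2.imwrite(n,cv2.resize(i[y:y+h,x:x+w],None,fx=s,fy=s,interpolation=cv2.INTER_CUBIC))
c(a,195,215,60,75,"pics/c_rt.png",7)
c(a,360,170,100,100,"pics/c_pt.png",6)
c(b,225,140,75,50,"pics/c_rs.png",8)
c(b,270,215,115,100,"pics/c_ps.png",6)
E
```

```text
(no output)
```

View pics/c_rt.png

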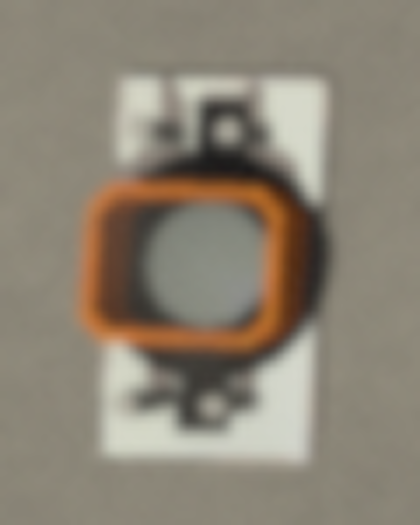

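View pics/c_pt.png

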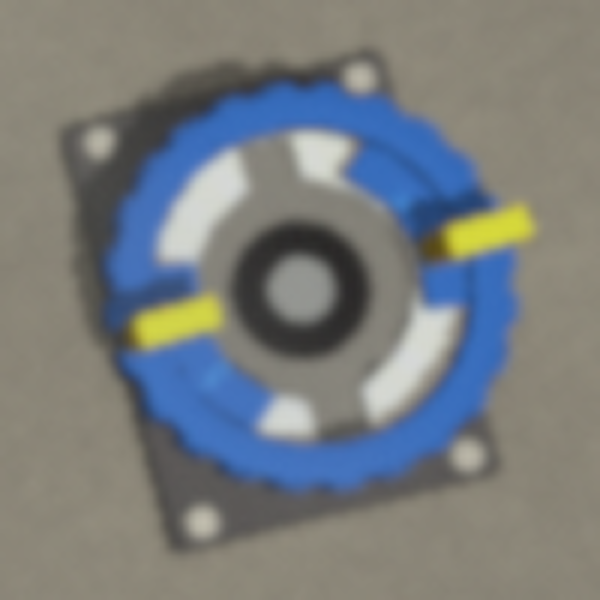

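View pics/c_rs.png

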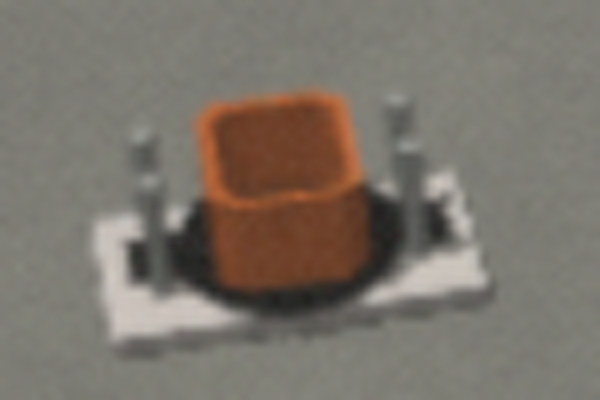

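View pics/c_ps.png

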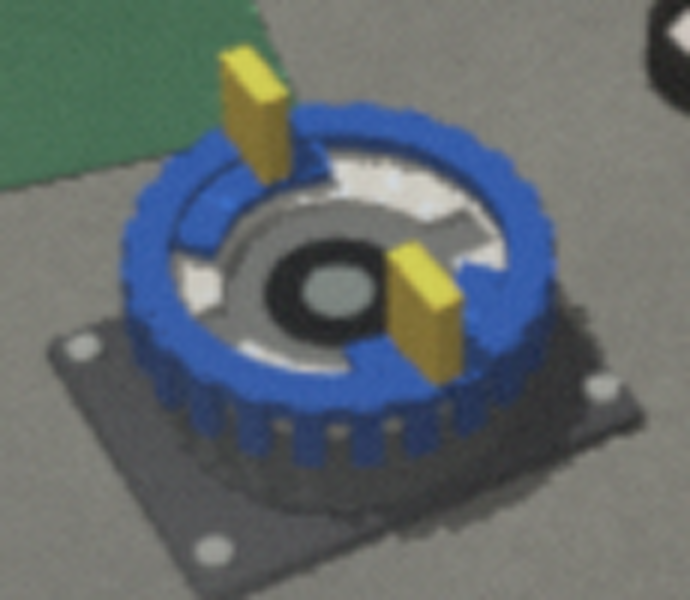

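```bash
cat > h.py <<'E'
import numpy as np, cv2
from scipy.optimize import minimize
S=6
def proj(p,P):
    T=np.linalg.inv(np.array(p["pose"])); q=np.c_[P,np.ones(len(P))]@T.T
    return np.c_[p["fx"]*q[:,0]/q[:,2]+p["cx"],p["fy"]*q[:,1]/q[:,2]+p["cy"]]
def box(sx,sy,z0,z1,r=0.0):
    pts=[]
    for ax in (1,-1):
        for ay in (1,-1):
            for t in np.linspace(0,np.pi/2,6 if r else 1):
                pts.append((ax*(sx/2-r+r*np.cos(t)),ay*(sy/2-r+r*np.sin(t))))
    return np.array([(x,y,z) for x,y in pts for z in (z0,z1)])
def cyl(r,z0,z1,n=60): return np.array([(r*np.cos(t),r*np.sin(t),z) for t in np.linspace(0,2*np.pi,n,endpoint=False) for z in(z0,z1)])
def place(P,x,y,a,z=0):
    c,s=np.cos(a),np.sin(a); return np.c_[x+c*P[:,0]-s*P[:,1],y+s*P[:,0]+c*P[:,1],P[:,2]+z]
def render(p,hulls,win):
    x0,y0,x1,y1=win; im=np.zeros(((y1-y0)*S,(x1-x0)*S),np.uint8)
    for H in hulls:
        uv=(proj(p,H)-[x0-.5,y0-.5])*S-.5
        h=cv2.convexHull(uv.astype(np.float32))
        cv2.fillConvexPoly(im,np.round(h*16).astype(np.int32),255,shift=4)
    return cv2.GaussianBlur(cv2.resize(im,None,fx=1/S,fy=1/S,interpolation=cv2.INTER_AREA).astype(np.float32)/255,(0,0),0.8)
def fit(pics,masks,model,x0,step,wins):
    ms=[cv2.GaussianBlur(m.astype(np.float32),(0,0),.5)[w[1]:w[3],w[0]:w[2]] for m,w in zip(masks,wins)]
    f=lambda v:sum(((render(p,model(v),w)-m)**2).sum() for p,m,w in zip(pics,ms,wins))
    x0=np.array(x0,float); sx=np.vstack([x0]+[x0+np.eye(len(x0))[i]*step[i] for i in range(len(x0))])
    r=minimize(f,x0,method="Nelder-Mead",options=dict(initial_simplex=sx,maxiter=400,xatol=1e-4,fatol=1e-3)); return r.x,r.fun
def hsv(p): return cv2.cvtColor(p["image"],cv2.COLOR_RGB2HSV)
def cm(p,lo,hi,win):
    m=cv2.inRange(hsv(p),lo,hi)>0; o=np.zeros_like(m); x0,y0,x1,y1=win; o[y0:y1,x0:x1]=m[y0:y1,x0:x1]; return o
HOOD=box(.050,.062,.008,.042,.010)
def tabs(v): # x,y,yaw(cell)+turn
    out=[]
    for k in (0,np.pi):
        a=v[2]+np.radians(98)+k
        out.append(place(box(.030,.012,.068,.108),v[0]+.056*np.cos(a),v[1]+.056*np.sin(a),a))
    return out
E
python3 - <<'E'
from rig import manip
from h import *
top,side=manip.get_image("top"),manip.get_image("side")
wh=[(195,215,255,290),(225,140,300,190)]
mh=[cm(p,(3,110,60),(18,255,255),w) for p,w in zip((top,side),wh)]
for i in range(2): mh[i]=cv2.morphologyEx(mh[i].astype(np.uint8),cv2.MORPH_CLOSE,np.ones((25,25)))if i==0 else mh[i]
mod=lambda v:[place(HOOD,v[0],v[1],v[2],.010)]
for n,s in (("top",[0]),("side",[1]),("both",[0,1])):
    print("hood",n,fit([(top,side)[i] for i in s],[mh[i] for i in s],mod,[.49,.2,0.05],[.01,.01,.1],[wh[i] for i in s]),[int(mh[i].sum()) for i in s])
wt=[(360,170,460,270),(270,215,385,315)]
mt=[cm(p,(22,100,70),(34,255,255),w) for p,w in zip((top,side),wt)]
for n,s in (("top",[0]),("side",[1]),("both",[0,1])):
    print("tabs",n,fit([(top,side)[i] for i in s],[mt[i] for i in s],tabs,[.575,-.21,0.15],[.01,.01,.1],[wt[i] for i in s]),[int(mt[i].sum()) for i in s])
mb=[cm(p,(100,100,60),(125,255,255),w) for p,w in zip((top,side),wt)]
ms=[mb[0]]; 
# ring top outer ellipse: convex hull of blue+? 
mm=[]
for i in range(2):
    pts=np.argwhere(mb[i])[:,::-1].astype(np.int32); h=cv2.convexHull(pts); o=np.zeros_like(mb[i],np.uint8); cv2.fillConvexPoly(o,h,1); mm.append(o)
print("ring",fit([top],[mm[0]],lambda v:[place(cyl(.0735,.0725-v[2],.0725),v[0],v[1],0)],[.575,-.21,.01],[.01,.01,.005],[wt[0]]))
print("ring",fit([side],[mm[1]],lambda v:[place(cyl(.0735,.0725-v[2],.0725),v[0],v[1],0)],[.575,-.21,.01],[.01,.01,.005],[wt[1]]))
cv2.imwrite("pics/m.png",np.hstack([mh[0]*255,mt[0]*255,]).astype(np.uint8)[150:300])
wm=[(270,200,365,290),(235,190,325,255)]
mg=[cm(p,(55,60,30),(90,255,255),w) for p,w in zip((top,side),wm)]
print("mat",fit([top],[mg[0]],lambda v:[place(box(.15,.15,0,.004),*v)],[.52,0,0],[.01,.01,.1],[wm[0]]))
ww=(195,215,255,290)
mw=cm(top,(0,0,185),(180,60,255),ww)
mw=cv2.morphologyEx(mw.astype(np.uint8),cv2.MORPH_CLOSE,np.ones((31,31)));print(mw.sum())
print("rack",fit([top],[mw],lambda v:[place(box(.126,.07,0.005,.01),*v)],[.49,.2,0],[.01,.01,.1],[ww]))
E
```

```text
hood top (array([ 0.50774213,  0.21532624, -0.05674879]), np.float64(26.50527572631836)) [750]
hood side (array([ 0.50902598,  0.21110837, -0.07349481]), np.float64(6.538036346435547)) [452]
hood both (array([ 0.50861567,  0.21457301, -0.06718718]), np.float64(45.28301239013672)) [750, 452]
tabs top (array([ 0.57583444, -0.20581444,  0.12081762]), np.float64(22.38572883605957)) [175]
tabs side (array([ 0.57643174, -0.20367869,  0.11012229]), np.float64(48.09278106689453)) [393]
tabs both (array([ 0.57607026, -0.20505011,  0.11564609]), np.float64(73.73980712890625)) [175, 393]
ring (array([ 0.57541051, -0.20337585,  0.01149463]), np.float64(25.651443481445312))
ring (array([ 0.57577343, -0.20825909,  0.0251897 ]), np.float64(17.830453872680664))
mat (array([0.52193008, 0.00447575, 0.03443737]), np.float64(84.21821594238281))
1504
rack (array([ 0.50671386,  0.21697031, -0.04565106]), np.float64(101.69038391113281))
```

```bash
python3 - <<'E'
from rig import manip
from h import *
top,side=manip.get_image("top"),manip.get_image("side")
def ray(p,uv,z):
    T=np.array(p["pose"]);uv=np.array(uv,float)
    d=np.c_[(uv[:,0]-p["cx"])/p["fx"],(uv[:,1]-p["cy"])/p["fy"],np.ones(len(uv))]@T[:3,:3].T
    o=T[:3,3]; return o+d*((z-o[2])/d[:,2])[:,None]
def cr(pts,x,y,s): return (np.array(pts)+.5)/s-.5+[x,y]
def rep(n,W):
    W=W[:,:2]; print(n,"c",W.mean(0).round(4),"sides",[round(float(np.linalg.norm(W[i]-W[(i+1)%4])),4) for i in range(4)],
      "yaw long", [round(float(np.arctan2(*(a-b)[::-1])),3) for a,b in((W[0],W[3]),(W[1],W[2]))],"short-90",[round(float(np.arctan2(*(a-b)[::-1])-np.pi/2),3) for a,b in((W[0],W[1]),(W[3],W[2]))])
for z in(0.0,.01):
  rep("base screws",ray(top,cr([(98,142),(359,77),(468,456),(202,522)],360,170,6),z))
  rep("base corners",ray(top,cr([(60,130),(378,50),(500,470),(172,550)],360,170,6),z))
pk=ray(top,cr([(265,160),(341,412)],360,170,6),.05);print("pockets",pk.round(4),np.arctan2(*(pk[0]-pk[1])[1::-1]))
pk=ray(top,cr([(300,290)],360,170,6),.044);print("well centre",pk.round(4))
pk=ray(side,cr([(222,318),(468,232)],270,215,6),.05);print("pockets side",pk.round(4),np.arctan2(*(pk[1]-pk[0])[1::-1]))
s=ray(side,cr([(82,347),(602,387),(213,551)],270,215,6),.01);print("side screws",s.round(4), np.arctan2(*(s[1]-s[2])[1::-1]),"centre",((s[0]+s[1])/2).round(4))
rep("rack",ray(top,cr([(118,77),(330,77),(308,463),(100,458)],195,215,7),.01))
# render hood overlay
for nm,v in(("a",(.5080,.2140,-.055)),):
    im=top["image"].copy()[:,:,::-1]; 
    big=cv2.resize(im[215:290,195:255],None,fx=8,fy=8,interpolation=cv2.INTER_CUBIC)
    def dr(p,big,P,x,y,s,c):
        uv=(proj(p,P)-[x-.5,y-.5])*s-.5; cv2.polylines(big,[cv2.convexHull(uv.astype(np.float32)).astype(int)],1,c,1)
    dr(top,big,place(box(.05,.062,.042,.042,.01),*v,.01),195,215,8,(255,0,0)); dr(top,big,place(box(.05,.062,.008,.008,.01),*v,.01),195,215,8,(0,255,0)); dr(top,big,place(box(.126,.07,.01,.01),*v),195,215,8,(0,0,255)); dr(top,big,place(box(.108,.016,.008,.008),*v,.01),195,215,8,(255,0,255))
    im=side["image"].copy()[:,:,::-1]; 
    b2=cv2.resize(im[140:190,225:300],None,fx=8,fy=8,interpolation=cv2.INTER_CUBIC)
    dr(side,b2,place(box(.05,.062,.042,.042,.01),*v,.01),225,140,8,(255,0,0)); dr(side,b2,place(box(.126,.07,.01,.01),*v),225,140,8,(0,0,255));dr(side,b2,place(box(.108,.016,.008,.008),*v,.01),225,140,8,(255,0,255))
    cv2.imwrite("pics/ova.png",big);cv2.imwrite("pics/ovb.png",b2)
E
```

```text
base screws c [ 0.5762 -0.2071] sides [0.1061, 0.153, 0.1059, 0.1528] yaw long [0.227, 0.226] short-90 [0.224, 0.221]
base corners c [ 0.5761 -0.2054] sides [0.1295, 0.1697, 0.1302, 0.1686] yaw long [0.223, 0.227] short-90 [0.226, 0.217]
base screws c [ 0.5755 -0.2051] sides [0.105, 0.1513, 0.1047, 0.1511] yaw long [0.227, 0.226] short-90 [0.224, 0.221]
base corners c [ 0.5754 -0.2035] sides [0.1281, 0.1679, 0.1288, 0.1667] yaw long [0.223, 0.227] short-90 [0.226, 0.217]
pockets [[ 0.6236 -0.1937  0.05  ]
 [ 0.5299 -0.2171  0.05  ]] 0.2447439180683458
well centre [[ 0.5754 -0.2055  0.044 ]]
pockets side [[ 0.5352 -0.2075  0.05  ]
 [ 0.6273 -0.1911  0.05  ]] 0.17560725650092046
side screws [[ 0.4922 -0.1696  0.01  ]
 [ 0.6618 -0.2378  0.01  ]
 [ 0.5151 -0.2711  0.01  ]] 0.22328736005039704 centre [ 0.577  -0.2037  0.01  ]
rack c [0.5065 0.2158] sides [0.0711, 0.1264, 0.0686, 0.1249] yaw long [-0.032, -0.051] short-90 [-0.021, -0.041]
```

View pics/ova.png

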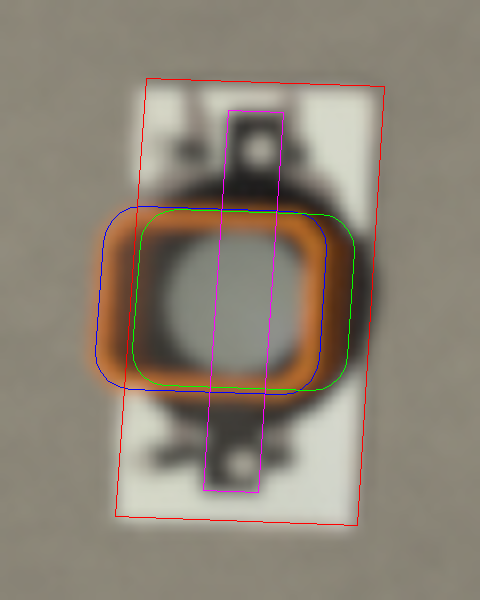

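View pics/ovb.png

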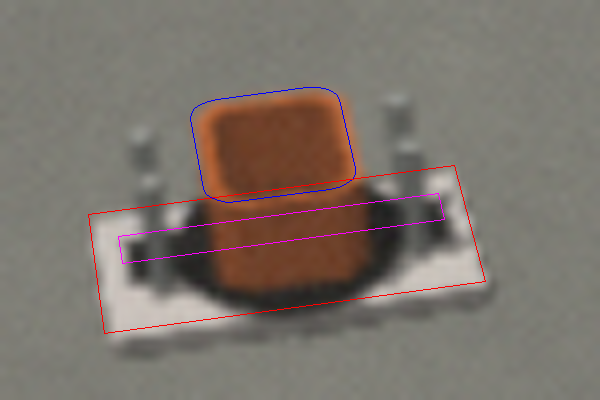

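```bash
cat > pl.py <<'E'
import numpy as np, sys
from scipy.spatial.transform import Rotation as Rn
from rig import manip
def st():
    s=manip.get_state(); q=s["ee_rot"]; R=Rn.from_quat([q[1],q[2],q[3],q[0]]).as_matrix(); return s,R
def plan(x,y,z,yaw=None,near=0.0):
    """yaw of tool y in world mod pi"""
    s,R=st(); d=R.T@(np.array([x,y,z])-s["position"])*1000
    cur=np.arctan2(R[1,1],R[0,1])
    out=f"t={s['clock']:.2f} pos={np.round(s['position'],4)} yaw_y={cur:.3f} q1={s['qpos'][0]:.2f} q6={s['qpos'][5]:.3f} w={s['width']:.4f} F={np.round(s['contact_force'],1)} tilt={np.degrees(np.arccos(-R[2,0])):.2f}deg\n  shift={np.round(d,1)}"
    if yaw is not None:
        for k in(-2,-1,0,1,2):
            t=-(yaw+k*np.pi-cur)
            if abs(t)<4: out+=f" turn={np.degrees(t):.2f}"
    print(out)
E
python3 - <<'E'
from pl import *
s,R=st(); print(R.round(4))
plan(.5078,.2135,.15,np.pi/2-.055)
E
```

```text
[[ 0.000e+00  3.661e-01  9.306e-01]
 [ 1.000e-04  9.306e-01 -3.661e-01]
 [-1.000e+00  1.000e-04  0.000e+00]]
t=1.20 pos=[0.2105 0.5351 0.2313] yaw_y=1.196 q1=1.07 q6=-0.121 w=0.0852 F=[ 0.6 -0.2  1.1] tilt=0.01deg
  shift=[  81.3 -190.5  394.4] turn=161.68 turn=-18.32 turn=-198.32
```

Call:
step_arm:
  targets:
    - [[4, -10, 20], -1]
    - [[11, -29, 59], -3]
    - [[19, -48, 98], -5]
    - [[28, -67, 138], -7]
    - [[36, -86, 177], -9]
    - [[44, -105, 217], -11]
    - [[52, -124, 256], -13]
    - [[60, -143, 296], -15]
    - [[68, -160, 335], -17]
    - [[75, -177, 367], -18]
    - [[79, -187, 387], -18.3]
    - [[81.3, -190.5, 394.4], -18.3]
    - [[81.3, -190.5, 394.4], -18.3]
    - [[81.3, -190.5, 394.4], -18.3]
    - [[81.3, -190.5, 394.4], -18.3]
  grip: 0

```text
clock: 2.7
position: [0.507, 0.2146, 0.1503]
ee_rot: [0.707, 0.019, 0.707, -0.019]
contact_force: [0.5, 0.3, -0.6]
width: 0.0856
```

```bash
python3 - <<'E'
from pl import *
import cv2
plan(.5078,.2135,.02,np.pi/2-.055)
for n,w in(("top",(180,200,270,300)),("side",(210,110,310,200))):
    p=manip.get_image(n); cv2.imwrite(f"pics/{n}1.png",cv2.resize(p["image"][w[1]:w[3],w[0]:w[2],::-1],None,fx=5,fy=5,interpolation=cv2.INTER_CUBIC))
E
```

```text
t=2.70 pos=[0.507  0.2146 0.1503] yaw_y=1.517 q1=0.27 q6=-1.243 w=0.0856 F=[ 0.5  0.3 -0.6] tilt=0.03deg
  shift=[130.3  -1.1   0.9] turn=180.06 turn=0.06 turn=-179.94
```

View pics/side1.png

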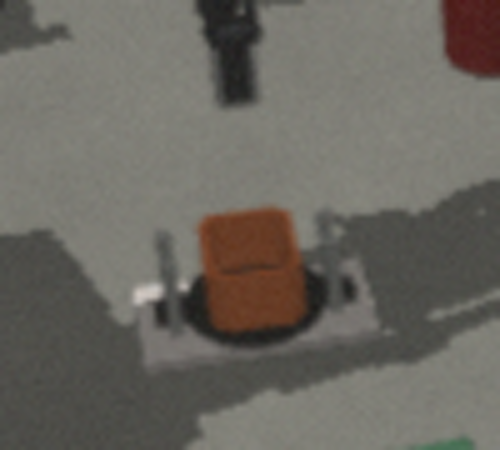

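View pics/top1.png

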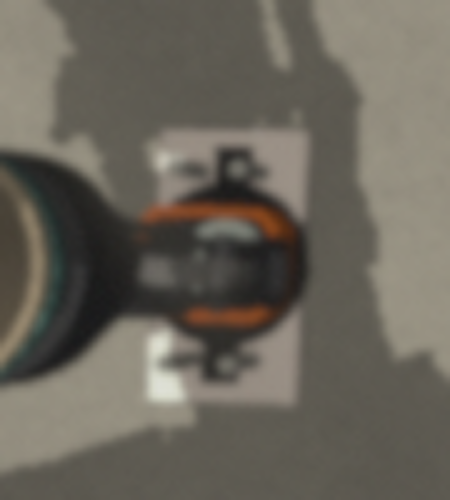

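The fingers sit over the hood: in the top crop the gripper is centred near row 267, between the hood edges at 205 and 325. Descending.

Call:
step_arm:
  targets:
    - [[20, 0, 0], 0]
    - [[50, 0, 0], 0]
    - [[80, 0, 0], 0]
    - [[100, 0, 0], 0]
    - [[115, 0, 0], 0]
    - [[123, 0, 0], 0]
    - [[129, 0, 0], 0]
    - [[129, 0, 0], 0]
    - [[129, 0, 0], 0]

```text
clock: 3.7
position: [0.5083, 0.2138, 0.0217]
ee_rot: [0.707, 0.02, 0.706, -0.019]
contact_force: [0.2, 0.5, -0.0]
width: 0.0853
```

Call:
step_arm:
  targets:
    - [[0, 0, 0], 0]
    - [[0, 0, 0], 0]
    - [[0, 0, 0], 0]
    - [[0, 0, 0], 0]
    - [[0, 0, 0], 0]
    - [[0, 0, 0], 0]
    - [[0, 0, 0], 0]
    - [[0, 0, 0], 0]
    - [[0, 0, 0], 0]
    - [[0, 0, 0], 0]
  grip: 1
  grip_force: 30

```text
clock: 4.7
position: [0.5086, 0.2144, 0.0221]
ee_rot: [0.708, 0.02, 0.706, -0.019]
contact_force: [-0.2, 3.2, 6.0]
width: 0.0616
```

```bash
python3 - <<'E'
from pl import *
import cv2
plan(.5078,.2135,.02,np.pi/2-.055)
for n,w in(("side",(210,110,310,200)),):
    p=manip.get_image(n); cv2.imwrite(f"pics/{n}2.png",cv2.resize(p["image"][w[1]:w[3],w[0]:w[2],::-1],None,fx=5,fy=5,interpolation=cv2.INTER_CUBIC))
E
```

```text
t=4.70 pos=[0.5086 0.2144 0.0221] yaw_y=1.515 q1=0.27 q6=-1.244 w=0.0616 F=[-0.2  3.2  6. ] tilt=0.16deg
  shift=[ 2.  -1.  -0.7] turn=179.95 turn=-0.05 turn=-180.05
```

View pics/side2.png

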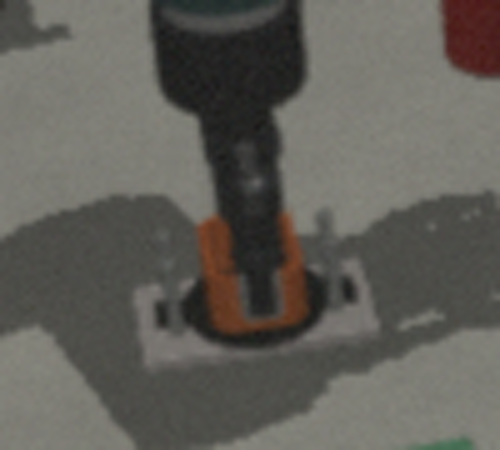

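Call:
step_arm:
  targets:
    - [[-2, 0, 0], 0]
    - [[-5, 0, 0], 0]
    - [[-10, 0, 0], 0]
    - [[-18, 0, 0], 0]
    - [[-28, 0, 0], 0]
    - [[-38, 0, 0], 0]
    - [[-48, 0, 0], 0]
    - [[-58, 0, 0], 0]
    - [[-68, 0, 0], 0]
    - [[-78, 0, 0], 0]
    - [[-86, 0, 0], 0]
    - [[-90, 0, 0], 0]
    - [[-90, 0, 0], 0]
    - [[-90, 0, 0], 0]

```text
clock: 6.15
position: [0.5076, 0.2133, 0.1108]
ee_rot: [0.707, 0.02, 0.707, -0.02]
contact_force: [0.1, 1.1, -1.4]
width: 0.0616
```

```bash
python3 - <<'E'
from pl import *
import cv2
plan(.520,.0035,.112)
for n,w in(("side",(190,80,320,200)),("top",(180,200,270,300))):
    p=manip.get_image(n); cv2.imwrite(f"pics/{n}3.png",cv2.resize(p["image"][w[1]:w[3],w[0]:w[2],::-1],None,fx=5,fy=5,interpolation=cv2.INTER_CUBIC))
E
```

```text
t=6.15 pos=[0.5076 0.2133 0.1108] yaw_y=1.515 q1=0.27 q6=-1.244 w=0.0616 F=[ 0.1  1.1 -1.4] tilt=0.02deg
  shift=[  -1.1 -208.8   24. ]
```

View pics/side3.png

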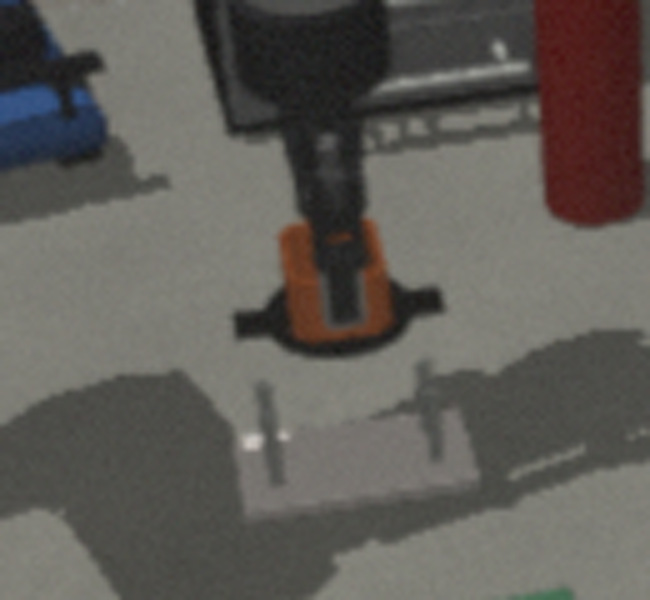

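View pics/top3.png

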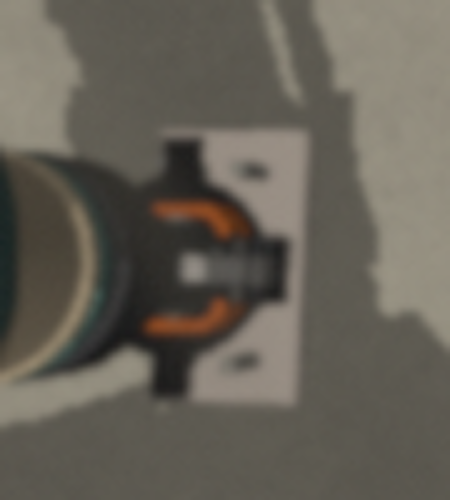

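The window is held and clear of the posts: in the side crop the flange is at row 340, above the post tips at row 365. Moving it to the mat.

Call:
step_arm:
  targets:
    - [[0, -5, 0.5], 0]
    - [[0, -15, 2], 0]
    - [[0, -30, 4], 0]
    - [[0, -48, 6], 0]
    - [[0, -68, 8], 0]
    - [[0, -88, 10], 0]
    - [[0, -108, 12], 0]
    - [[0, -128, 14], 0]
    - [[0, -148, 17], 0]
    - [[0, -168, 20], 0]
    - [[0, -185, 22], 0]
    - [[0, -198, 23], 0]
    - [[0, -206, 24], 0]
    - [[0, -208.8, 24], 0]
    - [[0, -208.8, 24], 0]
    - [[0, -208.8, 24], 0]
    - [[0, -208.8, 24], 0]

```text
clock: 7.95
position: [0.5201, 0.0043, 0.111]
ee_rot: [0.707, 0.019, 0.707, -0.019]
contact_force: [0.1, -0.2, -1.4]
width: 0.0615
```

Call:
step_arm:
  targets:
    - [[5, 0, 0], 0]
    - [[15, 0, 0], 0]
    - [[30, 0, 0], 0]
    - [[45, 0, 0], 0]
    - [[60, 0, 0], 0]
    - [[72, 0, 0], 0]
    - [[80, 0, 0], 0]
    - [[84, 0, 0], 0]
    - [[87, 0, 0], 0]
    - [[89, 0, 0], 0]
    - [[91, 0, 0], 0]
    - [[91, 0, 0], 0]
    - [[91, 0, 0], 0]

```text
clock: 9.25
position: [0.5204, 0.0036, 0.0203]
ee_rot: [0.707, 0.02, 0.707, -0.02]
contact_force: [0.4, 0.6, -0.7]
width: 0.0618
```

```bash
python3 - <<'E'
from pl import *
plan(.520,.0035,.016)
E
```

```text
t=9.25 pos=[0.5204 0.0036 0.0203] yaw_y=1.515 q1=-0.13 q6=-1.642 w=0.0618 F=[ 0.4  0.6 -0.7] tilt=0.04deg
  shift=[ 4.3 -0.2 -0.4]
```

Call:
step_arm:
  targets:
    - [[1, 0, 0], 0]
    - [[2, 0, 0], 0]
    - [[3, 0, 0], 0]
    - [[4, 0, 0], 0]
    - [[4, 0, 0], 0]
    - [[4, 0, 0], 0]

```text
clock: 9.85
position: [0.5202, 0.0036, 0.0161]
ee_rot: [0.707, 0.02, 0.707, -0.02]
contact_force: [-1.0, -0.4, 2.3]
width: 0.0612
```

Call:
step_arm:
  targets:
    - [[0, 0, 0], 0]
    - [[0, 0, 0], 0]
    - [[0, 0, 0], 0]
    - [[0, 0, 0], 0]
    - [[0, 0, 0], 0]
    - [[0, 0, 0], 0]
    - [[0, 0, 0], 0]
    - [[0, 0, 0], 0]
    - [[-10, 0, 0], 0]
    - [[-30, 0, 0], 0]
    - [[-60, 0, 0], 0]
    - [[-90, 0, 0], 0]
    - [[-110, 0, 0], 0]
    - [[-116, 0, 0], 0]
    - [[-116, 0, 0], 0]
    - [[-116, 0, 0], 0]
  grip: 0

```text
clock: 11.45
position: [0.5194, 0.0038, 0.1312]
ee_rot: [0.706, 0.02, 0.707, -0.019]
contact_force: [-0.0, 0.0, -0.6]
width: 0.0853
```

```bash
python3 - <<'E'
from pl import *
import cv2
plan(.520,.0035,.016,-.055)
for n,w in(("side",(230,120,350,240)),("top",(270,180,370,290))):
    p=manip.get_image(n); cv2.imwrite(f"pics/{n}4.png",cv2.resize(p["image"][w[1]:w[3],w[0]:w[2],::-1],None,fx=5,fy=5,interpolation=cv2.INTER_CUBIC))
E
```

```text
t=11.45 pos=[0.5194 0.0038 0.1312] yaw_y=1.515 q1=-0.13 q6=-1.642 w=0.0853 F=[-0.   0.  -0.6] tilt=0.09deg
  shift=[115.2  -0.3   0.8] turn=89.98 turn=-90.02
```

View pics/side4.png

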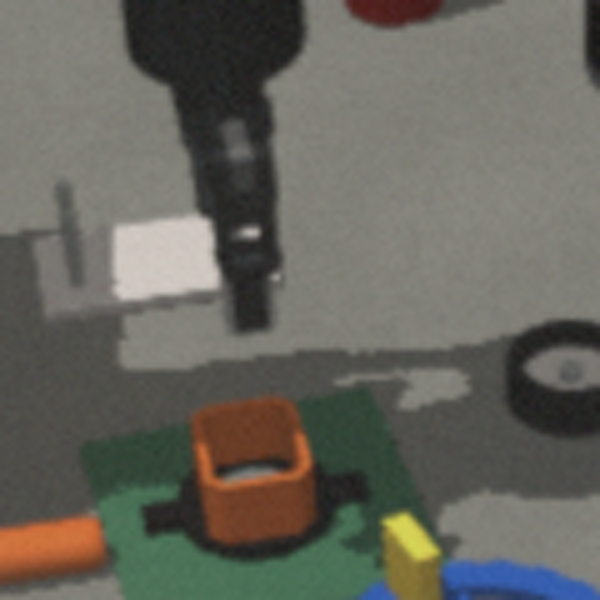

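View pics/top4.png

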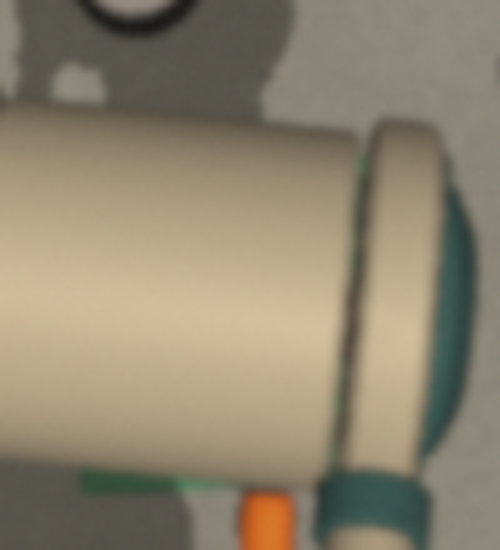

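The window lies flat on the mat, with its hood at about (255,470) in the side crop. The arm hides the top view. Next is the 90° turn for the second grasp.

Call:
step_arm:
  targets:
    - [[0, 0, 0], 4]
    - [[0, 0, 0], 11]
    - [[0, 0, 0], 19]
    - [[0, 0, 0], 27]
    - [[0, 0, 0], 35]
    - [[0, 0, 0], 43]
    - [[0, 0, 0], 51]
    - [[0, 0, 0], 59]
    - [[0, 0, 0], 67]
    - [[0, 0, 0], 75]
    - [[0, 0, 0], 83]
    - [[0, 0, 0], 88]
    - [[0, 0, 0], 90]
    - [[0, 0, 0], 90]
    - [[0, 0, 0], 90]
    - [[0, 0, 0], 90]

```text
clock: 13.15
position: [0.52, 0.0037, 0.1315]
ee_rot: [-0.486, -0.513, -0.486, 0.514]
contact_force: [0.1, 0.1, 0.3]
width: 0.0852
```

```bash
python3 - <<'E'
from pl import *
import cv2
plan(.520,.0037,.020,-.055)
for n,w in(("side",(230,120,350,240)),):
    p=manip.get_image(n); cv2.imwrite(f"pics/{n}5.png",cv2.resize(p["image"][w[1]:w[3],w[0]:w[2],::-1],None,fx=5,fy=5,interpolation=cv2.INTER_CUBIC))
E
```

```text
t=13.15 pos=[0.52   0.0037 0.1315] yaw_y=-0.055 q1=-0.13 q6=-0.072 w=0.0852 F=[0.1 0.1 0.3] tilt=0.05deg
  shift=[ 1.115e+02  1.000e-01 -0.000e+00] turn=180.01 turn=0.01 turn=-179.99
```

View pics/side5.png

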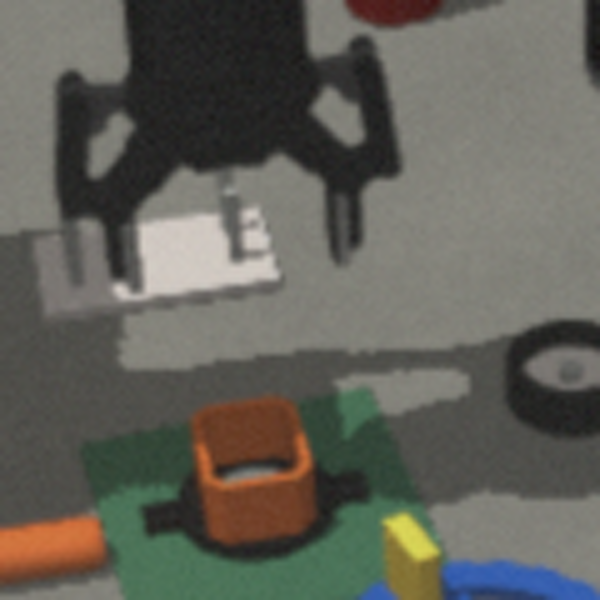

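The fingers at (128,280) and (342,255) straddle the hood, whose middle is at column 252. Descending to grip.

Call:
step_arm:
  targets:
    - [[10, 0, 0], 0]
    - [[30, 0, 0], 0]
    - [[60, 0, 0], 0]
    - [[85, 0, 0], 0]
    - [[100, 0, 0], 0]
    - [[107, 0, 0], 0]
    - [[111.5, 0, 0], 0]
    - [[111.5, 0, 0], 0]
    - [[111.5, 0, 0], 0]

```text
clock: 14.1
position: [0.5209, 0.0036, 0.0211]
ee_rot: [0.486, 0.514, 0.486, -0.513]
contact_force: [-0.7, -0.7, 0.3]
width: 0.0853
```

Call:
step_arm:
  targets:
    - [[0, 0, 0], 0]
    - [[0, 0, 0], 0]
    - [[0, 0, 0], 0]
    - [[0, 0, 0], 0]
    - [[0, 0, 0], 0]
    - [[0, 0, 0], 0]
    - [[0, 0, 0], 0]
    - [[0, 0, 0], 0]
    - [[0, 0, 0], 0]
    - [[0, 0, 0], 0]
    - [[0, 0, 0], 0]
    - [[0, 0, 0], 0]
  grip: 1
  grip_force: 30

```text
clock: 15.3
position: [0.5205, 0.0036, 0.0212]
ee_rot: [0.486, 0.514, 0.486, -0.513]
contact_force: [-0.2, 0.1, 5.8]
width: 0.0489
```

```bash
python3 - <<'E'
from pl import *
plan(.520,.0037,.020,-.055)
E
```

```text
t=15.30 pos=[0.5205 0.0036 0.0212] yaw_y=-0.055 q1=-0.13 q6=-0.072 w=0.0489 F=[-0.2  0.1  5.8] tilt=0.06deg
  shift=[ 1.2 -0.5 -0. ] turn=179.98 turn=-0.02 turn=-180.02
```

Call:
step_arm:
  targets:
    - [[-2, 0, 0], 0]
    - [[-6, 0, 0], 0]
    - [[-12, 0, 0], 0]
    - [[-22, 0, 0], 0]
    - [[-36, 0, 0], 0]
    - [[-52, 0, 0], 0]
    - [[-68, 0, 0], 0]
    - [[-84, 0, 0], 0]
    - [[-100, 0, 0], 0]
    - [[-114, 0, 0], 0]
    - [[-125, 0, 0], 0]
    - [[-130, 0, 0], 0]
    - [[-130, 0, 0], 0]
    - [[-130, 0, 0], 0]

```text
clock: 16.7
position: [0.5198, 0.0037, 0.1501]
ee_rot: [-0.486, -0.513, -0.486, 0.514]
contact_force: [-0.2, 0.5, -1.0]
width: 0.0492
```

```bash
python3 - <<'E'
from pl import *
plan(.576,-.205,.150,.224)
E
```

```text
t=16.70 pos=[0.5198 0.0037 0.1501] yaw_y=-0.055 q1=-0.13 q6=-0.071 w=0.0492 F=[-0.2  0.5 -1. ] tilt=0.05deg
  shift=[  0.   67.7 205.3] turn=163.99 turn=-16.01 turn=-196.01
```

Call:
step_arm:
  targets:
    - [[0, 2, 6], -1]
    - [[0, 6, 18], -2]
    - [[0, 11, 34], -3]
    - [[0, 17, 52], -4]
    - [[0, 24, 72], -6]
    - [[0, 30, 92], -7]
    - [[0, 37, 112], -9]
    - [[0, 44, 132], -10]
    - [[0, 50, 152], -12]
    - [[0, 56, 170], -13]
    - [[0, 61, 186], -14.5]
    - [[0, 65, 197], -15.5]
    - [[0, 67.7, 205.3], -16]
    - [[0, 67.7, 205.3], -16]
    - [[0, 67.7, 205.3], -16]
    - [[0, 67.7, 205.3], -16]

```text
clock: 18.3
position: [0.5761, -0.2044, 0.1503]
ee_rot: [0.552, 0.441, 0.553, -0.441]
contact_force: [0.7, 0.3, -0.7]
width: 0.0495
```

```bash
python3 - <<'E'
from pl import *
import cv2
plan(.576,-.205,.150,.224)
for n,w in(("side",(250,150,400,310)),("top",(350,150,470,280))):
    p=manip.get_image(n); cv2.imwrite(f"pics/{n}6.png",cv2.resize(p["image"][w[1]:w[3],w[0]:w[2],::-1],None,fx=4.5,fy=4.5,interpolation=cv2.INTER_CUBIC)[:600])
E
```

```text
t=18.30 pos=[ 0.5761 -0.2044  0.1503] yaw_y=0.224 q1=-0.45 q6=-0.679 w=0.0495 F=[ 0.7  0.3 -0.7] tilt=0.05deg
  shift=[ 0.3 -0.2  0.5] turn=180.02 turn=0.02 turn=-179.98
```

View pics/side6.png

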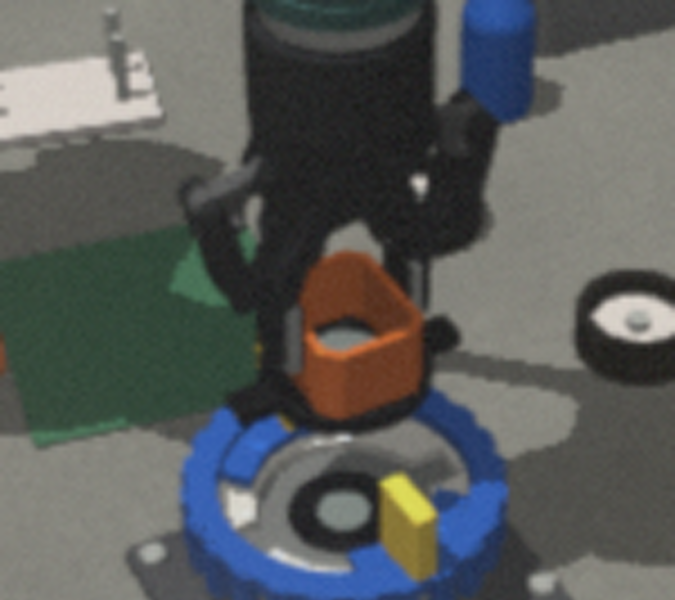

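View pics/top6.png

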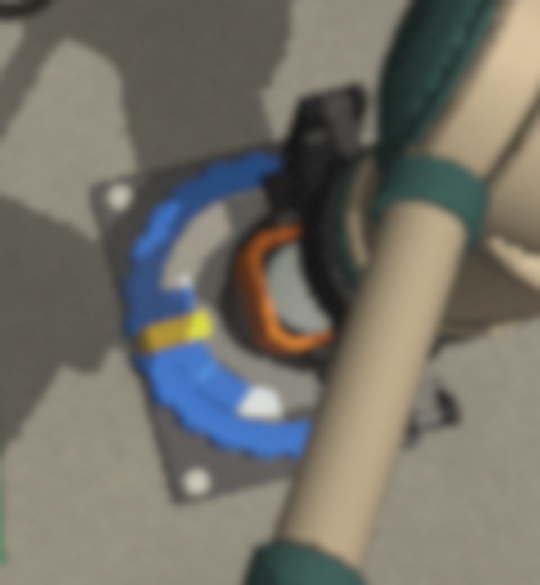

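```bash
python3 - <<'E'
from pl import *
from h import *
top,side=manip.get_image("top"),manip.get_image("side")
s,R=st(); v=(s["position"][0],s["position"][1],.224); z=s["position"][2]-.0172
def dr(p,big,P,x,y,c,S=4.5):
    uv=(proj(p,P)-[x-.5,y-.5])*S-.5; cv2.polylines(big,[cv2.convexHull(uv.astype(np.float32)).astype(int)],1,c,1)
for p,w,n in((side,(250,150,400,280),"side"),(top,(350,150,470,280),"top")):
    big=cv2.resize(p["image"][w[1]:w[3],w[0]:w[2],::-1],None,fx=4.5,fy=4.5,interpolation=cv2.INTER_CUBIC)
    dr(p,big,place(box(.05,.062,.042,.042,.01),*v,z),w[0],w[1],(255,255,0)); dr(p,big,place(box(.05,.062,.008,.008,.01),*v,z),w[0],w[1],(0,255,0)); dr(p,big,place(box(.108,.016,.0,.008),*v,z),w[0],w[1],(255,0,255))
    dr(p,big,place(cyl(.038,0,.008),*v,z),w[0],w[1],(255,0,255))
    for H in tabs((.576,-.205,.116)): dr(p,big,H,w[0],w[1],(0,0,255))
    dr(p,big,place(cyl(.0735,.0725,.0725),.576,-.205,0),w[0],w[1],(255,255,255))
    dr(p,big,place(cyl(.057,.0725,.0725),.576,-.205,0),w[0],w[1],(255,255,255))
    dr(p,big,place(cyl(.040,.05,.05),.576,-.205,0),w[0],w[1],(0,255,255))
    dr(p,big,place(box(.17,.13,.0,.0),.576,-.205,.224),w[0],w[1],(0,255,255))
    cv2.imwrite(f"pics/{n}7.png",big)
E
```

```text
(no output)
```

View pics/side7.png

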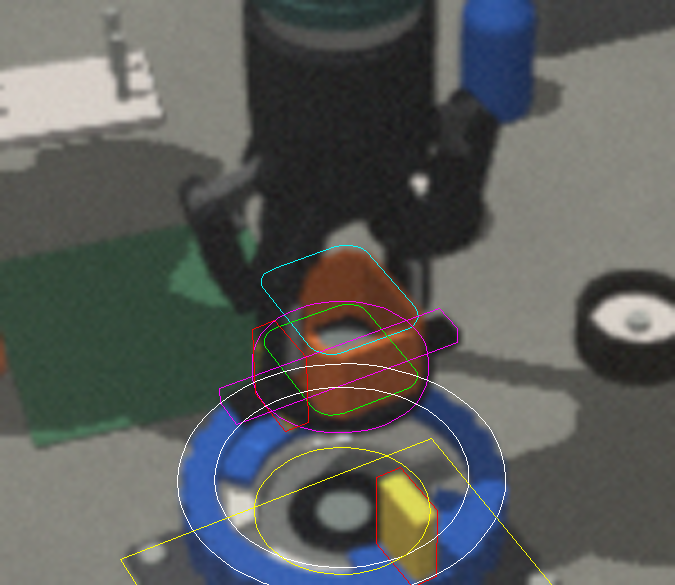

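View pics/top7.png

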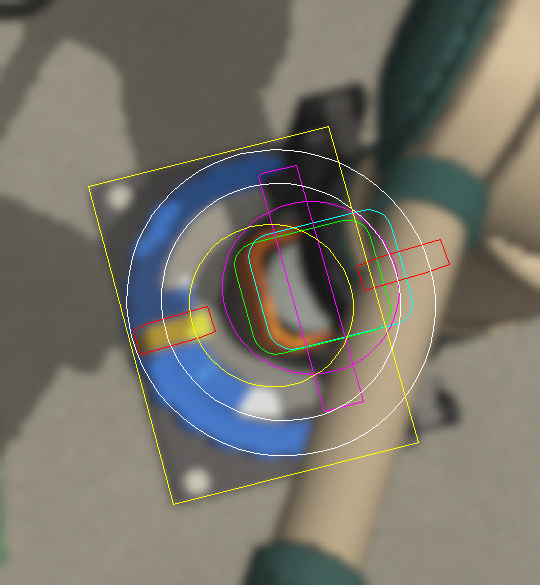

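Call:
step_arm:
  targets:
    - [[5, 0, 0], 0]
    - [[14, 0, 0], 0]
    - [[26, 0, 0], 0]
    - [[38, 0, 0], 0]
    - [[47, 0, 0], 0]
    - [[53, 0, 0], 0]
    - [[56, 0, 0], 0]
    - [[56, 0, 0], 0]
    - [[56, 0, 0], 0]
    - [[56, 0, 0], 0]

```text
clock: 19.5
position: [0.5768, -0.2053, 0.0951]
ee_rot: [0.553, 0.441, 0.552, -0.441]
contact_force: [-0.7, -0.2, -0.5]
width: 0.0493
```

```bash
cat > ov.py <<'E'
from pl import *
from h import *
def ov(tag,off=.0172,pod=(.576,-.205)):
    top,side=manip.get_image("top"),manip.get_image("side")
    s,R=st(); v=(s["position"][0],s["position"][1],np.arctan2(R[1,1],R[0,1])); z=s["position"][2]-off
    plan(pod[0],pod[1],.067,.224)
    S=7
    def dr(p,big,P,x,y,c):
        uv=(proj(p,P)-[x-.5,y-.5])*S-.5; cv2.polylines(big,[cv2.convexHull(uv.astype(np.float32)).astype(int)],1,c,1)
    for p,w,n in((side,(278,220,378,305),"side"),(top,(365,175,455,260),"top")):
        big=cv2.resize(p["image"][w[1]:w[3],w[0]:w[2],::-1],None,fx=S,fy=S,interpolation=cv2.INTER_CUBIC)
        cv2.imwrite(f"pics/{n}{tag}r.png",big)
        dr(p,big,place(box(.05,.062,.042,.042,.01),*v,z),w[0],w[1],(255,255,0)); dr(p,big,place(box(.108,.016,.008,.008),*v,z),w[0],w[1],(255,0,255))
        dr(p,big,place(cyl(.038,0.008,.008),*v,z),w[0],w[1],(255,0,255))
        for r in(.0735,.057): dr(p,big,place(cyl(r,.0725,.0725),*pod,0),w[0],w[1],(255,255,255))
        cv2.imwrite(f"pics/{n}{tag}.png",big)
E
python3 -c "
from ov import *
ov('8')"
```

```text
t=19.60 pos=[ 0.5767 -0.2052  0.095 ] yaw_y=0.224 q1=-0.46 q6=-0.679 w=0.0496 F=[ 0.1 -0.9  0. ] tilt=0.06deg
  shift=[28.  -0.7 -0.4] turn=179.99 turn=-0.01 turn=-180.01
```

View pics/side8.png

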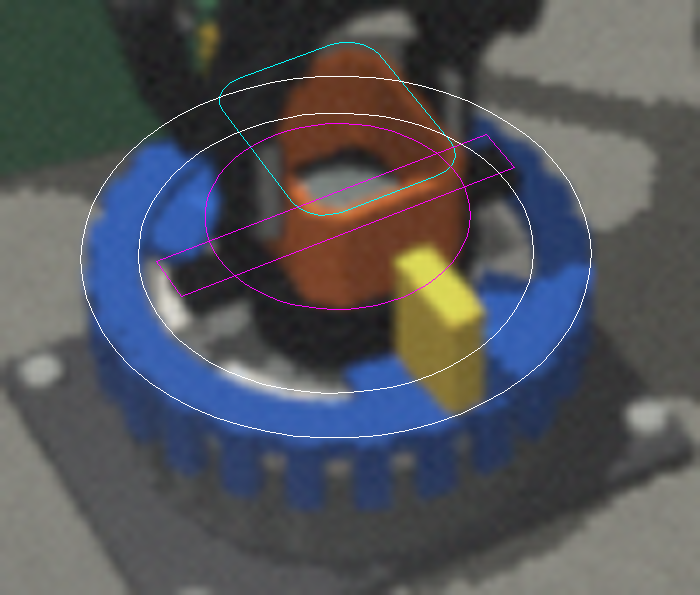

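View pics/side8r.png

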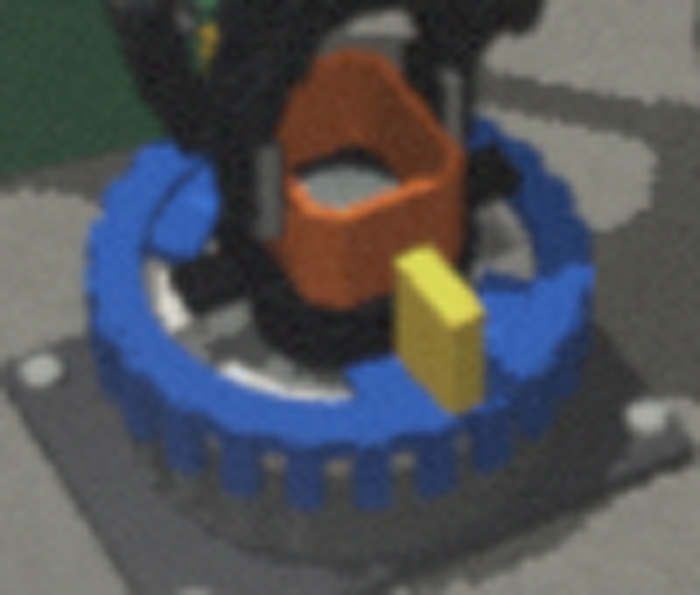

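View pics/top8.png

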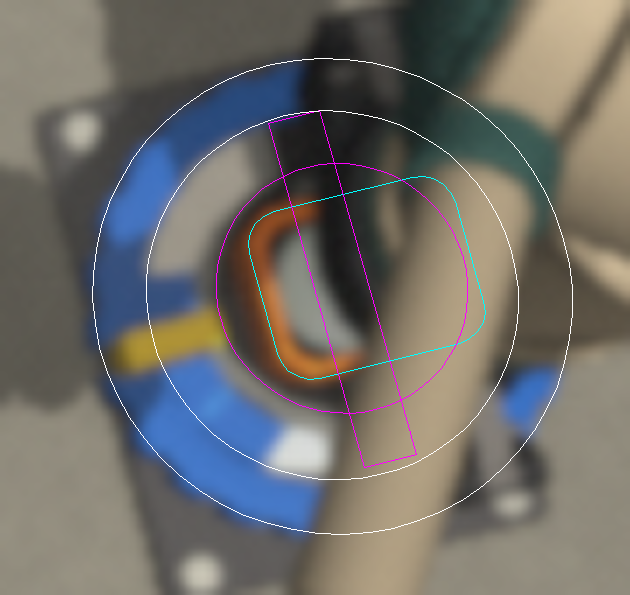

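Call:
step_arm:
  targets:
    - [[0, -1, 0], 0]
    - [[2, -1, 0], 0]
    - [[6, -1, 0], 0]
    - [[10, -1, 0], 0]
    - [[14, -1, 0], 0]
    - [[17, -1, 0], 0]
    - [[18, -1, 0], 0]
    - [[18, -1, 0], 0]
    - [[18, -1, 0], 0]

```text
clock: 20.5
position: [0.5756, -0.2054, 0.0766]
ee_rot: [0.553, 0.441, 0.553, -0.441]
contact_force: [0.0, 0.6, -1.4]
width: 0.0496
```

Call:
step_arm:
  targets:
    - [[1, 0, 0], 0]
    - [[2, 0, 0], 0]
    - [[3, 0, 0], 0]
    - [[4, 0, 0], 0]
    - [[4, 0, 0], 0]

```text
clock: 21.0
position: [0.5753, -0.2052, 0.0723]
ee_rot: [0.553, 0.441, 0.553, -0.441]
contact_force: [-0.0, 0.9, -0.6]
width: 0.0495
```

Call:
step_arm:
  targets:
    - [[0.7, 0, 0], 0]
    - [[1.4, 0, 0], 0]
    - [[2, 0, 0], 0]
    - [[2, 0, 0], 0]

```text
clock: 21.4
position: [0.5754, -0.2052, 0.0704]
ee_rot: [0.553, 0.441, 0.553, -0.441]
contact_force: [-0.4, 0.1, -1.3]
width: 0.0496
```

Call:
step_arm:
  targets:
    - [[0.7, 0, 0], 0]
    - [[1.4, 0, 0], 0]
    - [[2.1, 0, 0], 0]
    - [[2.1, 0, 0], 0]

```text
clock: 21.8
position: [0.5754, -0.2053, 0.0682]
ee_rot: [0.553, 0.441, 0.553, -0.441]
contact_force: [-0.3, -0.1, -0.4]
width: 0.0496
```

Call:
step_arm:
  targets:
    - [[0.5, 0, 0], 0]
    - [[1, 0, 0], 0]
    - [[1, 0, 0], 0]

```text
clock: 22.1
position: [0.5754, -0.2053, 0.0673]
ee_rot: [0.553, 0.441, 0.553, -0.441]
contact_force: [-0.1, 0.3, -0.5]
width: 0.0494
```

Call:
step_arm:
  targets:
    - [[0.5, 0, 0], 0]
    - [[1, 0, 0], 0]
    - [[1, 0, 0], 0]

```text
clock: 22.4
position: [0.5755, -0.2053, 0.0672]
ee_rot: [0.553, 0.441, 0.553, -0.441]
contact_force: [-2.0, 1.1, 5.0]
width: 0.0492
```

```bash
python3 -c "
from ov import *
ov('9',pod=(.5755,-.205))"
```

```text
t=22.50 pos=[ 0.5755 -0.2053  0.0672] yaw_y=0.224 q1=-0.46 q6=-0.680 w=0.0492 F=[-2.1  0.9  5.8] tilt=0.03deg
  shift=[ 0.2  0.1 -0.3] turn=179.99 turn=-0.01 turn=-180.01
```

View pics/side9r.png

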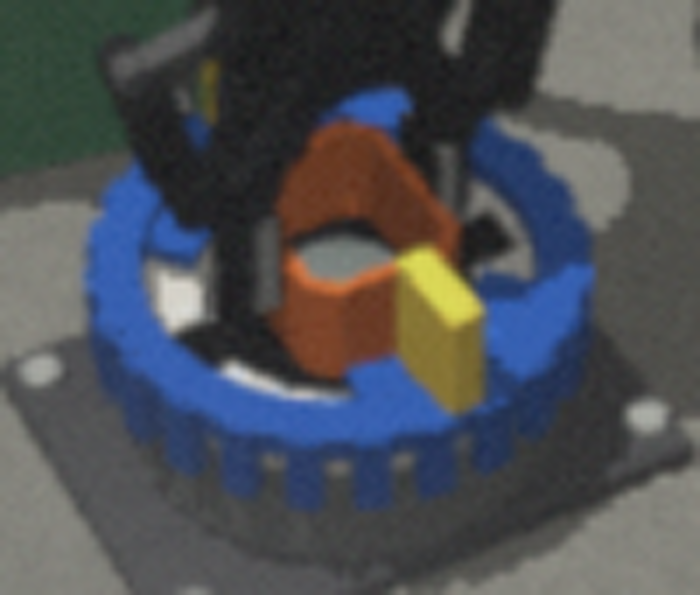

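Contact came at TCP z 0.0672, the height expected when seated, and both ears show inside the pockets at about (215,345) and (490,240). Opening partway to let go.

Call:
step_arm:
  targets:
    - [[0, 0, 0], 0]
    - [[0, 0, 0], 0]
    - [[0, 0, 0], 0]
    - [[0, 0, 0], 0]
    - [[0, 0, 0], 0]
    - [[0, 0, 0], 0]
    - [[0, 0, 0], 0]
    - [[0, 0, 0], 0]
  grip: 0.27

```text
clock: 23.3
position: [0.5755, -0.2053, 0.0664]
ee_rot: [0.553, 0.441, 0.553, -0.441]
contact_force: [1.0, -0.1, -0.4]
width: 0.0622
```

Call:
step_arm:
  targets:
    - [[-2, 0, 0], 0]
    - [[-6, 0, 0], 0]
    - [[-12, 0, 0], 0]
    - [[-25, 0, 0], 0]
    - [[-45, 0, 0], 0]
    - [[-70, 0, 0], 0]
    - [[-95, 0, 0], 0]
    - [[-110, 0, 0], 0]
    - [[-113, 0, 0], 0]
    - [[-113, 0, 0], 0]
    - [[-113, 0, 0], 0]

```text
clock: 24.4
position: [0.5749, -0.205, 0.1787]
ee_rot: [0.552, 0.441, 0.553, -0.441]
contact_force: [-0.0, -0.2, 0.6]
width: 0.0624
```

```bash
python3 -c "
from ov import *
ov('10',pod=(.5755,-.205))"
```

```text
t=24.50 pos=[ 0.5748 -0.205   0.1782] yaw_y=0.224 q1=-0.46 q6=-0.680 w=0.0622 F=[ 0.3 -0.4 -0.5] tilt=0.13deg
  shift=[111.2   0.9   0.3] turn=179.99 turn=-0.01 turn=-180.01
```

View pics/side10r.png

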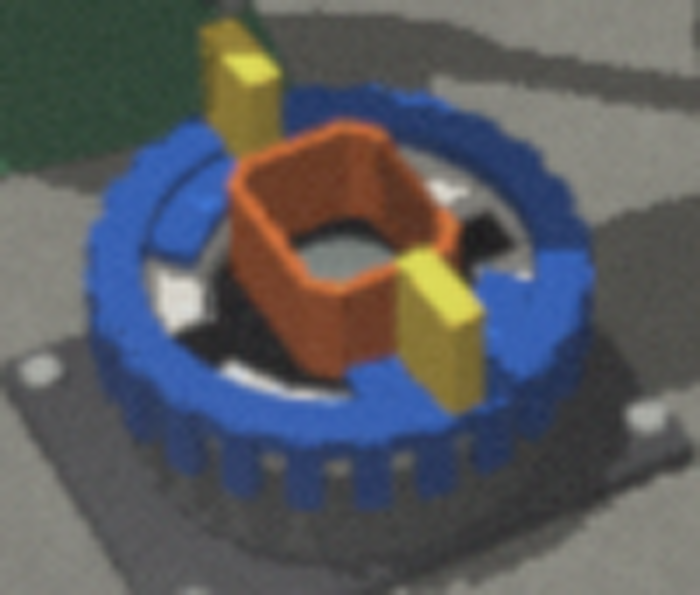

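View pics/top10r.png

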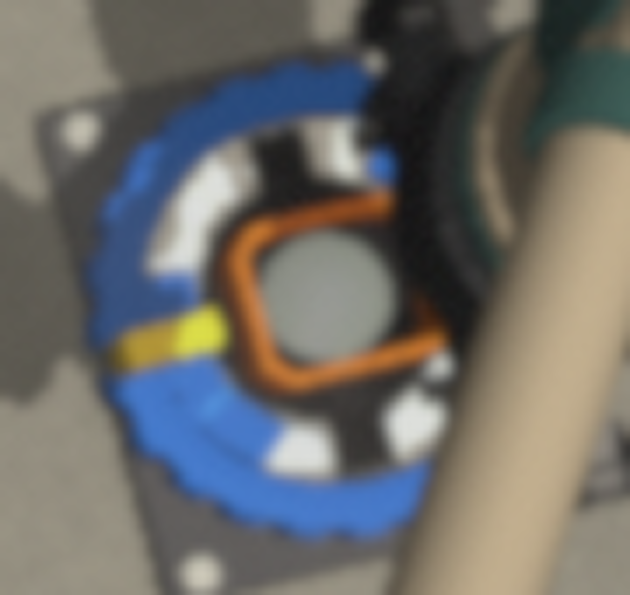

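The window sits level with both ears in their pockets, at about (285,165) and (355,430) in the top crop, and the ring is still open. Next is tab_a.

```bash
python3 -c "
from pl import *
from h import *
top,side=manip.get_image('top'),manip.get_image('side')
w=(278,210,385,315); m=cm(side,(22,100,70),(34,255,255),w)
for b in ((.5755,-.2053),):
  print(fit([side],[m],lambda v:tabs((v[0],v[1],v[2])),[.5755,-.2053,.11],[.004,.004,.05],[w]))
plan(.5614,-.1511,.150,.255)"
```

```text
(array([ 0.57683041, -0.20287951,  0.11252383]), np.float64(64.35614013671875))
t=24.60 pos=[ 0.575  -0.2051  0.1784] yaw_y=0.224 q1=-0.46 q6=-0.680 w=0.0623 F=[ 0.4 -0.1  1. ] tilt=0.11deg
  shift=[ 28.4  -1.2 -55.6] turn=178.21 turn=-1.79 turn=-181.79
```

Call:
step_arm:
  targets:
    - [[0, 0, -5], -0.5]
    - [[3, 0, -15], -1]
    - [[8, 0, -28], -1.5]
    - [[15, -1, -42], -1.8]
    - [[22, -1, -52], -1.8]
    - [[27, -1.2, -55], -1.8]
    - [[28.4, -1.2, -55.6], -1.8]
    - [[28.4, -1.2, -55.6], -1.8]
    - [[28.4, -1.2, -55.6], -1.8]
    - [[28.4, -1.2, -55.6], -1.8]
  grip: 0.5

```text
clock: 25.6
position: [0.5623, -0.1519, 0.1512]
ee_rot: [0.56, 0.432, 0.559, -0.432]
contact_force: [0.3, 0.5, -0.3]
width: 0.0431
```

```bash
python3 -c "
from ov import *
ov('11',pod=(.5755,-.205)); plan(.5614,-.1511,.085,.255)"
```

```text
t=25.70 pos=[ 0.5622 -0.1518  0.1512] yaw_y=0.255 q1=-0.38 q6=-0.638 w=0.0426 F=[ 0.6  0.  -0.8] tilt=0.04deg
  shift=[84.2 -0.6 54.8] turn=181.76 turn=1.76 turn=-178.24
t=25.70 pos=[ 0.5622 -0.1518  0.1512] yaw_y=0.255 q1=-0.38 q6=-0.638 w=0.0426 F=[ 0.6  0.  -0.8] tilt=0.04deg
  shift=[66.2 -0.6 -0.9] turn=179.99 turn=-0.01 turn=-180.01
```

View pics/side11r.png

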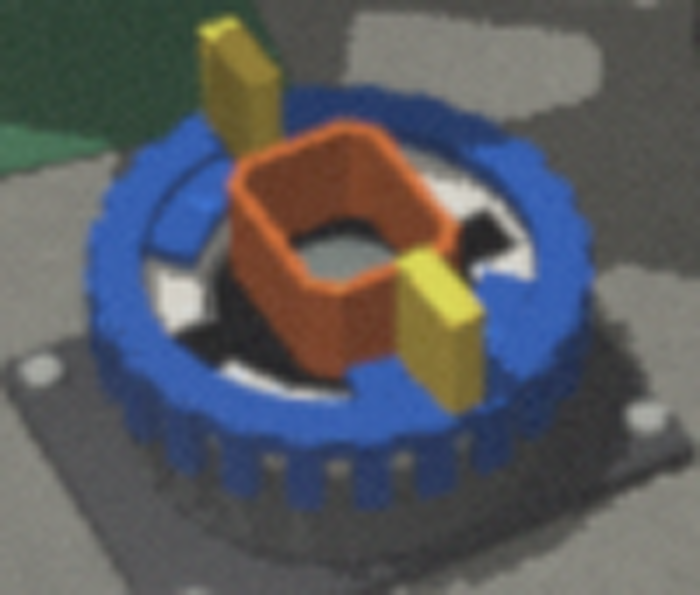

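View pics/top11r.png

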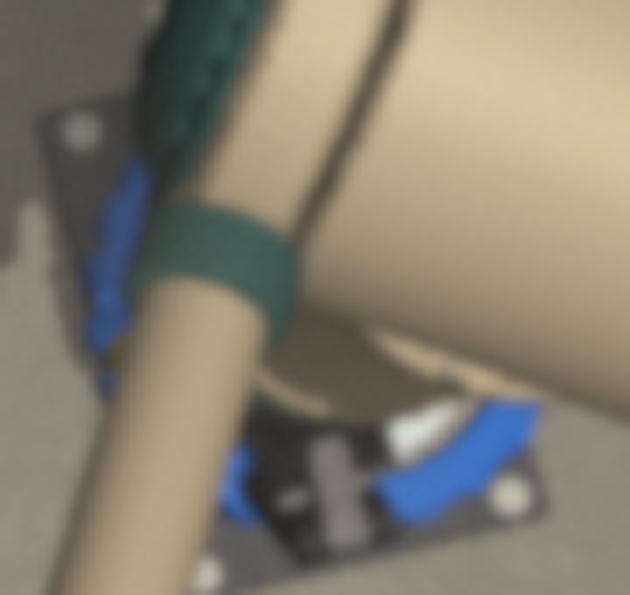

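Call:
step_arm:
  targets:
    - [[8, -0.6, -0.9], 0]
    - [[20, -0.6, -0.9], 0]
    - [[32, -0.6, -0.9], 0]
    - [[42, -0.6, -0.9], 0]
    - [[51, -0.6, -0.9], 0]
    - [[58, -0.6, -0.9], 0]
    - [[63, -0.6, -0.9], 0]
    - [[66.2, -0.6, -0.9], 0]
    - [[66.2, -0.6, -0.9], 0]

```text
clock: 26.6
position: [0.5611, -0.1506, 0.0845]
ee_rot: [0.559, 0.432, 0.56, -0.432]
contact_force: [-0.0, 0.8, -0.5]
width: 0.0425
```

```bash
python3 - <<'E'
from pl import *
import cv2
plan(.5614,-.1511,.085,.255)
p=manip.get_image("side");w=(268,190,378,300); cv2.imwrite("pics/side12.png",cv2.resize(p["image"][w[1]:w[3],w[0]:w[2],::-1],None,fx=5,fy=5,interpolation=cv2.INTER_CUBIC))
E
```

```text
t=26.60 pos=[ 0.5611 -0.1506  0.0845] yaw_y=0.255 q1=-0.38 q6=-0.637 w=0.0425 F=[-0.   0.8 -0.5] tilt=0.02deg
  shift=[-0.5  0.2  0.6] turn=180.01 turn=0.01 turn=-179.99
```

View pics/side12.png

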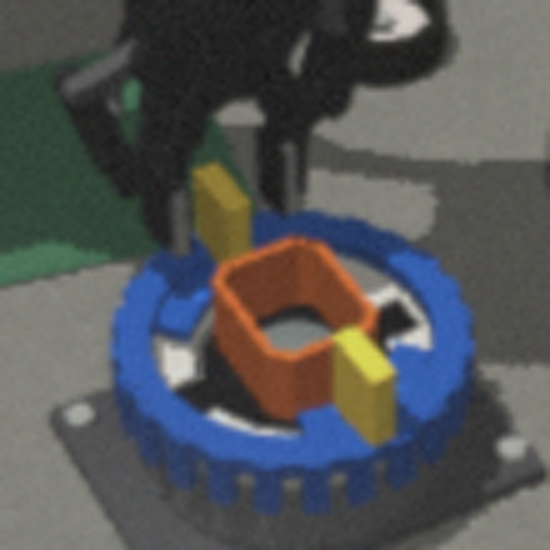

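Call:
step_arm:
  targets:
    - [[0, 0, 0], 0]
    - [[0, 0, 0], 0]
    - [[0, 0, 0], 0]
    - [[0, 0, 0], 0]
    - [[0, 0, 0], 0]
    - [[0, 0, 0], 0]
    - [[0, 0, 0], 0]
    - [[0, 0, 0], 0]
    - [[0, 0, 0], 0]
  grip: 1
  grip_force: 40

```text
clock: 27.55
position: [0.561, -0.1507, 0.0852]
ee_rot: [0.56, 0.432, 0.56, -0.432]
contact_force: [-2.5, -0.1, 5.7]
width: 0.0109
```

```bash
python3 - <<'E'
from pl import *
plan(.5614,-.1511,.085,.255)
s,R=st(); p=s["position"]; a=np.array([.5755,-.2053]); d=p[:2]-a; phi=np.arctan2(d[1],d[0]); print(np.hypot(*d),phi, "turn est",.224+1.7104-phi)
# rows: rotate about axis clockwise
c=np.array([*a,p[2]]); 
r=np.hypot(*d)
L=np.array([7.0*i for i in range(0,20)])
for k in range(1,21):
    t=np.radians(6*k); pos=np.array([a[0]+r*np.cos(phi-t),a[1]+r*np.sin(phi-t),p[2]-.0025*t]); print(k,6*k,(R.T@(pos-p)*1000).round(1).tolist())
E
```

```text
t=27.55 pos=[ 0.561  -0.1507  0.0852] yaw_y=0.255 q1=-0.38 q6=-0.637 w=0.0109 F=[-2.5 -0.1  5.7] tilt=0.01deg
  shift=[0.2 0.3 0.5] turn=180.02 turn=0.02 turn=-179.98
0.056508227251207056 1.831051279938499 turn est 0.10334872006150086
1 6 [0.3, 5.9, 0.3]
2 12 [0.5, 11.8, 1.2]
3 18 [0.8, 17.5, 2.7]
4 24 [1.0, 23.0, 4.8]
5 30 [1.3, 28.3, 7.4]
6 36 [1.6, 33.3, 10.6]
7 42 [1.8, 37.9, 14.3]
8 48 [2.1, 42.1, 18.5]
9 54 [2.4, 45.8, 23.1]
10 60 [2.6, 49.1, 28.0]
11 66 [2.9, 51.8, 33.3]
12 72 [3.1, 53.9, 38.8]
13 78 [3.4, 55.5, 44.5]
14 84 [3.7, 56.5, 50.3]
15 90 [3.9, 56.8, 56.2]
16 96 [4.2, 56.5, 62.1]
17 102 [4.4, 55.6, 68.0]
18 108 [4.7, 54.1, 73.7]
19 114 [5.0, 52.0, 79.2]
20 120 [5.2, 49.4, 84.5]
```

Call:
step_arm:
  targets:
    - [[0.1, 2.0, 0], 2]
    - [[0.3, 5.9, 0.3], 6]
    - [[0.5, 11.8, 1.2], 12]
    - [[0.8, 17.5, 2.7], 18]
    - [[1.0, 23.0, 4.8], 24]
    - [[1.3, 28.3, 7.4], 30]
    - [[1.6, 33.3, 10.6], 36]
    - [[1.8, 37.9, 14.3], 42]
    - [[2.1, 42.1, 18.5], 48]
    - [[2.4, 45.8, 23.1], 54]
    - [[2.6, 49.1, 28.0], 60]
    - [[2.6, 49.1, 28.0], 60]
    - [[2.6, 49.1, 28.0], 60]

```text
clock: 28.85
position: [0.6144, -0.1657, 0.0824]
ee_rot: [-0.268, -0.653, -0.269, 0.655]
contact_force: [-4.0, -0.8, 6.4]
width: 0.0112
```

```bash
cat > rt.py <<'E'
from pl import *
import cv2
def rt(tag,off=0.0,r=.0565,st_=6,n=14,z=None,a=(.5755,-.2053)):
    s,R=st(); p=s["position"]; a=np.array(a); d=p[:2]-a; phi=np.arctan2(d[1],d[0]); cur=np.arctan2(R[1,1],R[0,1])
    print(f"t={s['clock']:.2f} r={np.hypot(*d):.4f} turn(pos)={.224+1.7104-phi:.3f} turn(yaw)={.224+.1396-cur:.3f} q6={s['qpos'][5]:.2f} w={s['width']:.4f} F={np.round(s['contact_force'],1)} M={np.round(s['moment'],2)} z={p[2]:.4f}")
    for k in range(1,n+1):
        t=np.radians(st_*k); pos=np.array([a[0]+r*np.cos(phi-t),a[1]+r*np.sin(phi-t),p[2]-.0025*t]); print(st_*k,(R.T@(pos-p)*1000).round(1).tolist(),end="; ")
    p=manip.get_image("side");w=(258,180,398,310); cv2.imwrite(f"pics/side{tag}.png",cv2.resize(p["image"][w[1]:w[3],w[0]:w[2],::-1],None,fx=4.5,fy=4.5,interpolation=cv2.INTER_CUBIC))
E
python3 -c "
from rt import *
rt('13')"
```

```text
t=28.85 r=0.0556 turn(pos)=1.140 turn(yaw)=1.156 q6=0.42 w=0.0112 F=[-4.  -0.8  6.4] M=[-0.19  0.83 -0.22] z=0.0824
6 [0.2, 5.9, -0.7]; 12 [0.5, 11.8, 0.1]; 18 [0.8, 17.5, 1.6]; 24 [1.0, 23.0, 3.6]; 30 [1.3, 28.4, 6.2]; 36 [1.5, 33.4, 9.3]; 42 [1.8, 38.0, 13.0]; 48 [2.1, 42.3, 17.1]; 54 [2.3, 46.1, 21.6]; 60 [2.6, 49.4, 26.5]; 66 [2.9, 52.1, 31.8]; 72 [3.1, 54.3, 37.2]; 78 [3.4, 56.0, 42.9]; 84 [3.7, 57.0, 48.8];
```

View pics/side13.png

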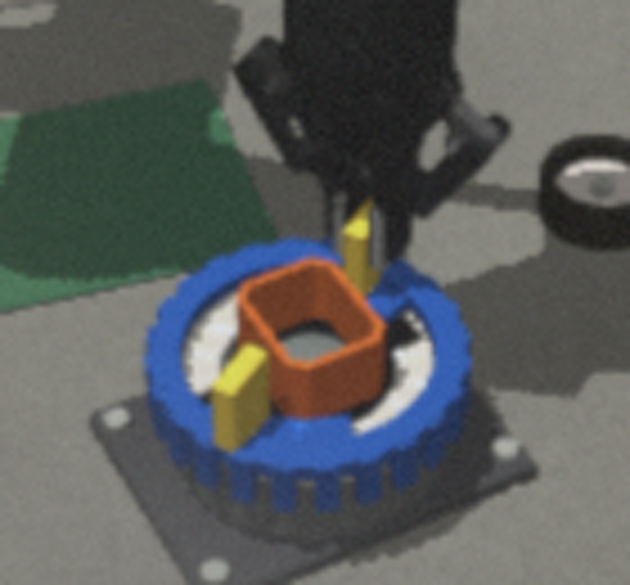

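The ring follows: it reads about 1.15 rad and the tabs have moved round to (250,395) and (358,255). Continuing.

Call:
step_arm:
  targets:
    - [[0.1, 2, 0], 2]
    - [[0.2, 5.9, 0], 6]
    - [[0.5, 11.8, 0.5], 12]
    - [[0.8, 17.5, 1.8], 18]
    - [[1.0, 23.0, 3.7], 24]
    - [[1.3, 28.4, 6.2], 30]
    - [[1.5, 33.4, 9.3], 36]
    - [[1.5, 33.4, 9.3], 36]
    - [[1.5, 33.4, 9.3], 36]

```text
clock: 29.8
position: [0.6295, -0.1962, 0.0811]
ee_rot: [-0.053, -0.703, -0.053, 0.707]
contact_force: [-9.3, -1.3, 7.8]
width: 0.0109
```

```bash
python3 -c "
from rt import *
rt('14',st_=3,n=6)"
```

```text
t=29.80 r=0.0547 turn(pos)=1.767 turn(yaw)=1.783 q6=1.02 w=0.0109 F=[-9.3 -1.3  7.8] M=[-0.28  1.32 -0.11] z=0.0811
3 [0.1, 2.9, -1.7]; 6 [0.2, 5.9, -1.5]; 9 [0.4, 8.8, -1.2]; 12 [0.5, 11.7, -0.7]; 15 [0.6, 14.6, -0.1]; 18 [0.8, 17.5, 0.7];
```

Call:
step_arm:
  targets:
    - [[0.1, 1.5, 0.5], 1.5]
    - [[0.1, 3, 1.1], 3]
    - [[0.2, 4.4, 1.2], 4.5]
    - [[0.3, 5.9, 1.3], 6]
    - [[0.3, 7.4, 1.5], 7.5]
    - [[0.4, 8.8, 1.7], 9]
    - [[0.4, 8.8, 1.7], 9]
    - [[0.4, 8.8, 1.7], 9]

```text
clock: 30.65
position: [0.6298, -0.2039, 0.0811]
ee_rot: [0.002, -0.705, 0.001, 0.709]
contact_force: [-7.3, 1.0, 10.9]
width: 0.0111
```

```bash
python3 -c "
from rt import *
rt('15',st_=3,n=6)"
```

```text
t=30.65 r=0.0543 turn(pos)=1.908 turn(yaw)=1.938 q6=1.16 w=0.0111 F=[-7.3  1.  10.9] M=[0.22 1.12 0.61] z=0.0811
3 [0.1, 2.9, -2.2]; 6 [0.2, 5.8, -2.1]; 9 [0.4, 8.8, -1.8]; 12 [0.5, 11.7, -1.3]; 15 [0.6, 14.6, -0.7]; 18 [0.8, 17.5, 0.0];
```

View pics/side15.png

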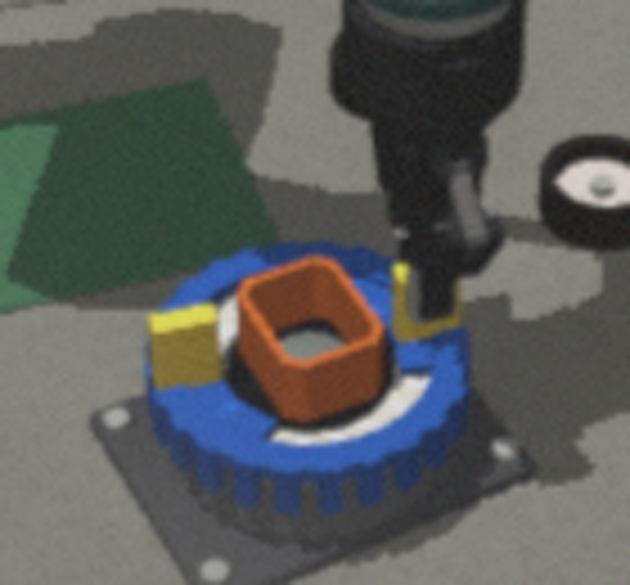

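Call:
step_arm:
  targets:
    - [[0.3, 1.5, 0.5], 1.5]
    - [[0.5, 3, 0.6], 3]
    - [[0.7, 4.5, 0.7], 4.5]
    - [[0.9, 6, 0.8], 6]
    - [[0.9, 6, 0.8], 6]
    - [[0.9, 6, 0.8], 6]

```text
clock: 31.3
position: [0.6296, -0.209, 0.081]
ee_rot: [0.039, -0.705, 0.037, 0.707]
contact_force: [-6.3, 5.3, 13.6]
width: 0.0112
```

```bash
python3 -c "
from rt import *
rt('16',st_=3,n=4)"
```

```text
t=31.30 r=0.0542 turn(pos)=2.002 turn(yaw)=2.042 q6=1.25 w=0.0112 F=[-6.3  5.3 13.6] M=[0.68 1.11 0.96] z=0.0810
3 [0.1, 2.9, -2.3]; 6 [0.2, 5.8, -2.2]; 9 [0.4, 8.8, -1.9]; 12 [0.5, 11.7, -1.5];
```

Call:
step_arm:
  targets:
    - [[0.2, 1.5, 0.2], 1.5]
    - [[0.3, 3, 0.3], 3]
    - [[0.4, 4, 0.5], 4]
    - [[0.4, 4, 0.5], 4]
    - [[0.4, 4, 0.5], 4]

```text
clock: 31.85
position: [0.6292, -0.2124, 0.081]
ee_rot: [0.063, -0.704, 0.062, 0.705]
contact_force: [-5.2, 4.7, 15.0]
width: 0.0109
```

Call:
step_arm:
  targets:
    - [[0, 0, 0], 0]
    - [[0, 0, 0], 0]
    - [[0, 0, 0], 0]
    - [[0, 0, 0], 0]
    - [[0, 0, 0], 0]
    - [[0, 0, 0], 0]
    - [[0, 0, 0], 0]
  grip: 0.55

```text
clock: 32.55
position: [0.6304, -0.2146, 0.0789]
ee_rot: [0.064, -0.704, 0.064, 0.704]
contact_force: [0.2, 0.5, 0.9]
width: 0.0386
```

```bash
python3 -c "
from rt import *
rt('17',st_=3,n=1)"
```

```text
t=32.55 r=0.0557 turn(pos)=2.102 turn(yaw)=2.116 q6=1.32 w=0.0386 F=[0.2 0.5 0.9] M=[-0.07  0.   -0.01] z=0.0789
3 [0.1, 2.9, -0.7];
```

View pics/side17.png

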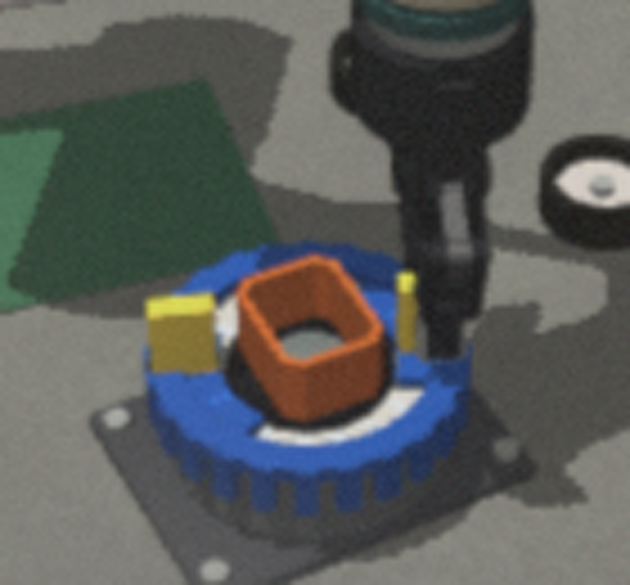

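Released, with no force left on the tool. Rising straight up and away, then checking the ring angle from the images.

Call:
step_arm:
  targets:
    - [[-5, 0, 0], 0]
    - [[-15, 0, 0], 0]
    - [[-35, 0, 0], 0]
    - [[-60, 0, 0], 0]
    - [[-90, 0, 0], 0]
    - [[-120, 0, 0], 0]
    - [[-140, 0, 0], 0]
    - [[-150, 0, 0], 0]
    - [[-150, 0, 0], 0]

```text
clock: 33.5
position: [0.6312, -0.2149, 0.2313]
ee_rot: [-0.063, 0.706, -0.064, -0.703]
contact_force: [-0.2, -0.1, -0.6]
width: 0.0383
```

```bash
python3 - <<'E'
from pl import *
plan(.40,.08,.25)
E
```

```text
t=33.50 pos=[ 0.6312 -0.2149  0.2313] yaw_y=-1.752 q1=-0.43 q6=1.319 w=0.0383 F=[-0.2 -0.1 -0.6] tilt=0.23deg
  shift=[ -20.1 -248.4  280.4]
```

Call:
step_arm:
  targets:
    - [[-2, -10, 10], 0]
    - [[-5, -30, 33], 0]
    - [[-8, -55, 60], 0]
    - [[-10, -80, 90], 0]
    - [[-12, -105, 120], 0]
    - [[-14, -130, 150], 0]
    - [[-16, -155, 178], 0]
    - [[-18, -180, 205], 0]
    - [[-20, -205, 232], 0]
    - [[-20, -228, 257], 0]
    - [[-20, -243, 275], 0]
    - [[-20, -248, 280], 0]
    - [[-20, -248, 280], 0]
    - [[-20, -248, 280], 0]

```text
clock: 34.9
position: [0.4, 0.0794, 0.2486]
ee_rot: [0.064, -0.704, 0.064, 0.704]
contact_force: [0.5, -0.6, 0.4]
width: 0.0381
```

```bash
python3 - <<'E'
from pl import *
from h import *
top,side=manip.get_image("top"),manip.get_image("side")
wt=[(360,170,460,270),(268,215,385,315)]
mt=[cm(p,(22,100,70),(34,255,255),w) for p,w in zip((top,side),wt)]
sink=.0049
mod=lambda v:[H-[0,0,sink] for H in tabs(v)]
for n,s in (("top",[0]),("side",[1]),("both",[0,1])):
    r,e=fit([(top,side)[i] for i in s],[mt[i] for i in s],mod,[.5755,-.205,.224-2.1],[.005,.005,.1],[wt[i] for i in s]); print("tabs",n,r.round(4),"turn",.224-r[2],e)
for p,w,n in((side,(278,220,378,305),"side"),(top,(360,170,455,260),"top")):
    cv2.imwrite(f"pics/{n}18.png",cv2.resize(p["image"][w[1]:w[3],w[0]:w[2],::-1],None,fx=6.5,fy=6.5,interpolation=cv2.INTER_CUBIC))
print(manip.get_state()["clock"],manip.get_state()["contact_force"])
E
```

```text
tabs top [ 0.5763 -0.2056 -1.8488] turn 2.072770767263838 42.54991912841797
tabs side [ 0.5767 -0.2039 -1.8583] turn 2.0822713711571392 63.35136413574219
tabs both [ 0.5766 -0.205  -1.852 ] turn 2.076033574057619 107.39925384521484
35.0 [-0.14665517  0.77941629 -0.32435533]
```

View pics/side18.png

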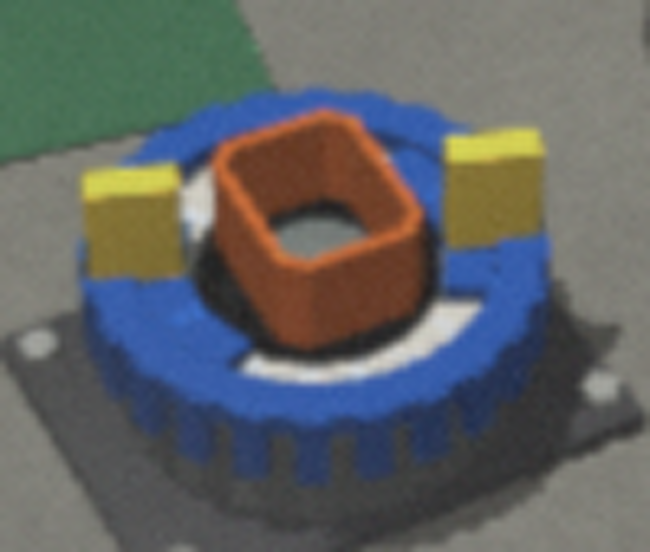

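View pics/top18.png

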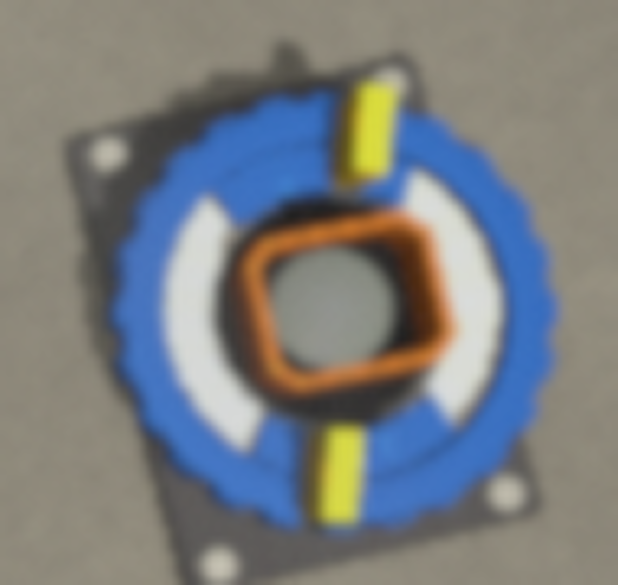

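The ring reads 2.08 rad in both views, its lugs cover the ears, and the window is level and centred. Handing in.

```bash
python3 -c "
from rig import manip
print(manip.sign_off())"
```

```text
the job is handed in; nothing more can be done
None
```

I lifted the window off the rack by its long ends, laid it on the mat and let go. I took it again by its narrow sides and lowered it into the pod, where it met the seat at the expected height. I let go there with the ring still open at about 0.11 rad. Then I turned the ring clockwise by one tab, let go and moved the arm clear. The job was handed in about 35 s into the 72 s allowed; no verdict was reported.

**Last checks:**
- **Ring turn:** about 2.08 rad (top camera 2.07, side 2.08), past the 1.9 rad where it becomes snug. It was 2.10–2.12 rad by the arm's own position.
- **Window:** it looks level and centred in both pictures, with the lugs over the ears.
- **Robot:** the tool reads no contact force.

**Not confirmed:**
- **Clamping force:** I did not measure it. I infer a snug fit from the turn angle and from turning getting clearly stiffer near the end.
- **Pod position:** the two cameras put the pod 2–5 mm apart sideways. The window went in without sideways resistance, so I relied on that.
- **Wheels and bottle:** the arm stayed away from them, but I did not measure them again at the end.

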